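# Close the drill guides' end stops on the bench bracket and store them

### The arm

A 6-joint arm with a two-finger parallel gripper is mounted at the origin on the work surface; the furniture and walls round the work are solid. World frame = base frame: x ahead of the robot, y to its left, z up, the work surface at z = 0. Lengths are in m, angles in rad, forces in N, time in s.
With the tool pointing down it reaches from about 0.35 to 0.775 m from the base axis. Payload 5.5 kg.
Tool frame: the origin (TCP) lies on the centre line of the jaws, within the pads' length; the fingertips stand 11 mm ahead of it and the grasp point (between the pads) lies 8 mm behind it (env.tip_extent is the distance from the TCP to the fingertips, in m); z points along the fingers, y is the line along which they close (so a half turn about z gives the same grasp; the last joint's range is limited). The gripper opens to 85 mm and grips with 20 to 120 N. Pads are 22 mm wide; open, the fingers measure 114 mm over their backs; the gripper's body (76 mm by 85 mm) begins 54 mm behind the grasp point. The pads swing forward as they close: fully open they stand 13 mm farther back than shut.
Start: joints at [-1.455, 0.313, 0.046, 1.304, 0, 1.431], TCP at [0.145, -0.556, 0.242] pointing down, gripper open.
Joint ranges: [-2.76, 2.76], [-0.86, 1.69], [-1.03, 1.26], [-2.2, 2.34], [-1.47, 1.5], [-3.14, 3.14]. Speed limits (rad/s): [2.57, 2.57, 3.14, 3.14, 3.14, 3.14].

### API

Orientations are given as a unit quaternion [w, x, y, z].
In Python, from workcell import env gives the robot as it stands.
- The arm moves only by the shell command python3 -m jog 'ROWS' [FORCE]. ROWS is JSON, a list of rows, each a list of 5 numbers: the gripper's target within -1 to 1 (shut at 1, half-way at 0, fully open at -1), then the shift along the tool's x, y, z in m, then the turn about the tool's z in degrees. In form: [[fingers, tx, ty, tz, turn], ...]. A call has 1 to 5 rows; each row shifts and turns the commanded pose from where the row before left it, along the tool's axes as they then stand; what a row does not reach is not made up. A row lasts 1/12 s, in which the tool goes at most 41.7 mm and 7.16 degrees, less where a joint would pass 70% of its speed; a pose out of reach is approached as far as the arm can. A call is refused whole if a number of a shift passes 0.0417 or a number of a turn 7.16, either way. A call with a gripper value outside its range is refused whole. The fingers move at their own pace and stop on an object; FORCE is the grip in N (left out, the last holds). Time passes only in rows, so rows that do not move let the fingers close. It gives the time, the measured TCP pose, the force, the opening and the grip force at its end, in the units of the state.
- env.get_state(): the state, without advancing time (a new reading comes with each control period).
- env.read_camera(name): name is "scene" or "top"; returns a dict with "img" (480x640x3 uint8, red, green, blue), "fov_y" (degrees; the focal length in pixels is half the picture's height over the tangent of half this angle, whatever the lens; pixels are square), "cx", "cy" (the principal point, pixels), "D" ([k1, k2, p1, p2, k3] as OpenCV has them; the pictures are not rectified), "T" (4x4, takes a point from camera to world coordinates). Camera axes: x right, y up, looking along -z (the intrinsics and any distortion apply to the point x, -y, -z); pixel columns grow to the right and rows downward; lengths in m; the calibration is good to about 2 mm. A picture is of the moment at which its call begins. There is no depth.
- env.hand_in(): hands the job in; it is judged then, once.
The state is a dict: "clock": time; "joint_pos": joint angles; "qvel": joint speeds; "tau": joint torques, N m; "tcp_pos": TCP position; "orientation": TCP orientation; "wrist_force": force on the tool from outside, world axes, zero at the start; "ft_torque": the same for the moment, N m; "finger_gap": finger opening in m; "grip_force": force on a finger pad.
Only numpy, scipy, OpenCV 4.12 (cv2) and the standard library are available. Lean on these libraries where they do the work, as an engineer would, in place of code of your own. Each camera call takes 0.05 s, during which the arm holds its last target. There are 200 camera calls.

### The job

Each drill guide on the bench has a sliding end stop sticking out at both of its ends. Hold each guide by its block and push one stop fully home against the bent steel bracket, turn the guide end for end and push the other stop home there too, then lay the guide in a free pocket of the wooden tray, down on the pocket's floor and one to a pocket. Do not push the stops with the gripper itself, and leave the deburring tool and the marker where they lie.

Things in the scene. Friction and masses are not known exactly. Their poses are not given: they have to be found in the camera images.
- bracket_face (a point): Bent steel bracket bolted to the bench: an upright dark plate 70 mm wide, 46 mm high and 6 mm thick. The point lies on its flat working face, at mid-width, 20 mm above the bench. The point's x axis points horizontally into the face (the way to push), y along the face, z up. In front of the face (-x side) the bench is bare; its foot and bolts are behind (+x side, 40 mm).
- tray_mid (a point): Flat wooden tray with four pockets, two by two, fixed to the bench. 246 mm along its x axis, 140 mm along its y axis, walls 22 mm high, base 5 mm thick. The point is at the tray's centre on the bench. Across the middle of each pair of pockets a 56 mm wide finger channel runs along y, cut through the walls beside the pockets down to the base, so that fingers holding a guide by the middle of its block can go down with it.
- pocket_0 (a point): Tray pocket, 108 mm long (x axis) and 48 mm wide (y axis), 17 mm deep; the point is the centre of its floor, 5 mm above the bench; z up. A guide fits only with both stops home, either way round. Pocket centres are 118 mm apart along x and 72 mm along y.
- pocket_1 (a point): Tray pocket, 108 mm long (x axis) and 48 mm wide (y axis), 17 mm deep; the point is the centre of its floor, 5 mm above the bench; z up. A guide fits only with both stops home, either way round. Pocket centres are 118 mm apart along x and 72 mm along y.
- pocket_2 (a point): Tray pocket, 108 mm long (x axis) and 48 mm wide (y axis), 17 mm deep; the point is the centre of its floor, 5 mm above the bench; z up. A guide fits only with both stops home, either way round. Pocket centres are 118 mm apart along x and 72 mm along y.
- pocket_3 (a point): Tray pocket, 108 mm long (x axis) and 48 mm wide (y axis), 17 mm deep; the point is the centre of its floor, 5 mm above the bench; z up. A guide fits only with both stops home, either way round. Pocket centres are 118 mm apart along x and 72 mm along y.
- guide_a_mid (a point): Drill guide (may be absent): a square aluminium block 80 mm long (x axis) and 40 x 40 mm across, with dark-centred bushes on one side, and at each end a steel stop plate 26 x 26 mm, 10 mm thick, on the block's long axis. 100 mm long over both stops when they are home. About 0.36 kg. The point is the centre of the block, 20 mm above what it lies on. Any of its four long sides may be underneath.
- guide_a_plus (a joint): End stop of this guide at its block's +x end: how far it sticks out (m), 0 fully home against the block, at most 0.018. The outer face of the stop is 50 mm plus this from the block's centre. It slides stiffly, needs about 5 N, and stays where it is left.
- guide_a_minus (a joint): End stop of this guide at its block's -x end: how far it sticks out (m), 0 fully home against the block, at most 0.018. The outer face of the stop is 50 mm plus this from the block's centre. It slides stiffly, needs about 5 N, and stays where it is left.
- guide_b_mid (a point): Drill guide (may be absent): a square aluminium block 80 mm long (x axis) and 40 x 40 mm across, with dark-centred bushes on one side, and at each end a steel stop plate 26 x 26 mm, 10 mm thick, on the block's long axis. 100 mm long over both stops when they are home. About 0.36 kg. The point is the centre of the block, 20 mm above what it lies on. Any of its four long sides may be underneath.
- guide_b_plus (a joint): End stop of this guide at its block's +x end: how far it sticks out (m), 0 fully home against the block, at most 0.018. The outer face of the stop is 50 mm plus this from the block's centre. It slides stiffly, needs about 5 N, and stays where it is left.
- guide_b_minus (a joint): End stop of this guide at its block's -x end: how far it sticks out (m), 0 fully home against the block, at most 0.018. The outer face of the stop is 50 mm plus this from the block's centre. It slides stiffly, needs about 5 N, and stays where it is left.
- guide_c_mid (a point): Drill guide (may be absent): a square aluminium block 80 mm long (x axis) and 40 x 40 mm across, with dark-centred bushes on one side, and at each end a steel stop plate 26 x 26 mm, 10 mm thick, on the block's long axis. 100 mm long over both stops when they are home. About 0.36 kg. The point is the centre of the block, 20 mm above what it lies on. Any of its four long sides may be underneath.
- guide_c_plus (a joint): End stop of this guide at its block's +x end: how far it sticks out (m), 0 fully home against the block, at most 0.018. The outer face of the stop is 50 mm plus this from the block's centre. It slides stiffly, needs about 5 N, and stays where it is left.
- guide_c_minus (a joint): End stop of this guide at its block's -x end: how far it sticks out (m), 0 fully home against the block, at most 0.018. The outer face of the stop is 50 mm plus this from the block's centre. It slides stiffly, needs about 5 N, and stays where it is left.
- guide_d_mid (a point): Drill guide (may be absent): a square aluminium block 80 mm long (x axis) and 40 x 40 mm across, with dark-centred bushes on one side, and at each end a steel stop plate 26 x 26 mm, 10 mm thick, on the block's long axis. 100 mm long over both stops when they are home. About 0.36 kg. The point is the centre of the block, 20 mm above what it lies on. Any of its four long sides may be underneath.
- guide_d_plus (a joint): End stop of this guide at its block's +x end: how far it sticks out (m), 0 fully home against the block, at most 0.018. The outer face of the stop is 50 mm plus this from the block's centre. It slides stiffly, needs about 5 N, and stays where it is left.
- guide_d_minus (a joint): End stop of this guide at its block's -x end: how far it sticks out (m), 0 fully home against the block, at most 0.018. The outer face of the stop is 50 mm plus this from the block's centre. It slides stiffly, needs about 5 N, and stays where it is left.
- deburrer: Deburring tool with a blue handle, 126 mm, lying on the bench; a bystander. Origin at its underside.
- marker: White marker pen with black cap, 139 mm, lying on the bench; a bystander. Origin at its underside.
Not all that is in view belongs to the job. Leave any blue look-alike of the part that bears guide_c_mid alone.

How it is judged:
On the way, in this order (a step that is already met when the one before it is completed fails the run):
1. a guide at the bracket (its centre within 62 mm of the face) has one stop home (((value of joint any of guide_a_plus, guide_a_minus below 0.003 m and x of guide_a_mid in the frame of bracket_face between -0.062 and 0 m and y of guide_a_mid in the frame of bracket_face between -0.045 and 0.045 m) or (value of joint any of guide_b_plus, guide_b_minus below 0.003 m and x of guide_b_mid in the frame of bracket_face between -0.062 and 0 m and y of guide_b_mid in the frame of bracket_face between -0.045 and 0.045 m) or (value of joint any of guide_c_plus, guide_c_minus below 0.003 m and x of guide_c_mid in the frame of bracket_face between -0.062 and 0 m and y of guide_c_mid in the frame of bracket_face between -0.045 and 0.045 m) or (value of joint any of guide_d_plus, guide_d_minus below 0.003 m and x of guide_d_mid in the frame of bracket_face between -0.062 and 0 m and y of guide_d_mid in the frame of bracket_face between -0.045 and 0.045 m))), for 0.02 s.
2. a guide at the bracket has both stops home (((value of joint each of guide_a_plus, guide_a_minus below 0.003 m and x of guide_a_mid in the frame of bracket_face between -0.062 and 0 m and y of guide_a_mid in the frame of bracket_face between -0.045 and 0.045 m) or (value of joint each of guide_b_plus, guide_b_minus below 0.003 m and x of guide_b_mid in the frame of bracket_face between -0.062 and 0 m and y of guide_b_mid in the frame of bracket_face between -0.045 and 0.045 m) or (value of joint each of guide_c_plus, guide_c_minus below 0.003 m and x of guide_c_mid in the frame of bracket_face between -0.062 and 0 m and y of guide_c_mid in the frame of bracket_face between -0.045 and 0.045 m) or (value of joint each of guide_d_plus, guide_d_minus below 0.003 m and x of guide_d_mid in the frame of bracket_face between -0.062 and 0 m and y of guide_d_mid in the frame of bracket_face between -0.045 and 0.045 m))), for 0.02 s.
At the end, for the whole second after the job is handed in: Every guide present has both stops home (out by less than 3 mm) and lies at rest in a tray pocket of its own: its centre within 8 mm of the pocket's centre lengthways and sideways, its centre less than 24 mm above the pocket floor, its axis within 0.15 rad of the pocket's (value of joint each of guide_a_plus, guide_a_minus, guide_b_plus, guide_b_minus, guide_c_plus, guide_c_minus, guide_d_plus, guide_d_minus below 0.003 m and ((x of guide_a_mid in the frame of pocket_0 between -0.008 and 0.008 m and y of guide_a_mid in the frame of pocket_0 between -0.008 and 0.008 m and z of guide_a_mid in the frame of pocket_0 below 0.024 m) or (x of guide_a_mid in the frame of pocket_1 between -0.008 and 0.008 m and y of guide_a_mid in the frame of pocket_1 between -0.008 and 0.008 m and z of guide_a_mid in the frame of pocket_1 below 0.024 m) or (x of guide_a_mid in the frame of pocket_2 between -0.008 and 0.008 m and y of guide_a_mid in the frame of pocket_2 between -0.008 and 0.008 m and z of guide_a_mid in the frame of pocket_2 below 0.024 m) or (x of guide_a_mid in the frame of pocket_3 between -0.008 and 0.008 m and y of guide_a_mid in the frame of pocket_3 between -0.008 and 0.008 m and z of guide_a_mid in the frame of pocket_3 below 0.024 m)) and angle between the x axis of each of guide_a_mid, guide_b_mid, guide_c_mid, guide_d_mid and the x axis of tray_mid, either way round below 0.15 rad and linear speed of each of guide_a, guide_b, guide_c, guide_d below 0.02 m/s and ((x of guide_b_mid in the frame of pocket_0 between -0.008 and 0.008 m and y of guide_b_mid in the frame of pocket_0 between -0.008 and 0.008 m and z of guide_b_mid in the frame of pocket_0 below 0.024 m) or (x of guide_b_mid in the frame of pocket_1 between -0.008 and 0.008 m and y of guide_b_mid in the frame of pocket_1 between -0.008 and 0.008 m and z of guide_b_mid in the frame of pocket_1 below 0.024 m) or (x of guide_b_mid in the frame of pocket_2 between -0.008 and 0.008 m and y of guide_b_mid in the frame of pocket_2 between -0.008 and 0.008 m and z of guide_b_mid in the frame of pocket_2 below 0.024 m) or (x of guide_b_mid in the frame of pocket_3 between -0.008 and 0.008 m and y of guide_b_mid in the frame of pocket_3 between -0.008 and 0.008 m and z of guide_b_mid in the frame of pocket_3 below 0.024 m)) and ((x of guide_c_mid in the frame of pocket_0 between -0.008 and 0.008 m and y of guide_c_mid in the frame of pocket_0 between -0.008 and 0.008 m and z of guide_c_mid in the frame of pocket_0 below 0.024 m) or (x of guide_c_mid in the frame of pocket_1 between -0.008 and 0.008 m and y of guide_c_mid in the frame of pocket_1 between -0.008 and 0.008 m and z of guide_c_mid in the frame of pocket_1 below 0.024 m) or (x of guide_c_mid in the frame of pocket_2 between -0.008 and 0.008 m and y of guide_c_mid in the frame of pocket_2 between -0.008 and 0.008 m and z of guide_c_mid in the frame of pocket_2 below 0.024 m) or (x of guide_c_mid in the frame of pocket_3 between -0.008 and 0.008 m and y of guide_c_mid in the frame of pocket_3 between -0.008 and 0.008 m and z of guide_c_mid in the frame of pocket_3 below 0.024 m)) and ((x of guide_d_mid in the frame of pocket_0 between -0.008 and 0.008 m and y of guide_d_mid in the frame of pocket_0 between -0.008 and 0.008 m and z of guide_d_mid in the frame of pocket_0 below 0.024 m) or (x of guide_d_mid in the frame of pocket_1 between -0.008 and 0.008 m and y of guide_d_mid in the frame of pocket_1 between -0.008 and 0.008 m and z of guide_d_mid in the frame of pocket_1 below 0.024 m) or (x of guide_d_mid in the frame of pocket_2 between -0.008 and 0.008 m and y of guide_d_mid in the frame of pocket_2 between -0.008 and 0.008 m and z of guide_d_mid in the frame of pocket_2 below 0.024 m) or (x of guide_d_mid in the frame of pocket_3 between -0.008 and 0.008 m and y of guide_d_mid in the frame of pocket_3 between -0.008 and 0.008 m and z of guide_d_mid in the frame of pocket_3 below 0.024 m))); the robot touches nothing.
It fails at once if the fingers push on an end stop (over 4 N) (contact force between the fingers and guide_a_plus above 4 N or contact force between the fingers and guide_a_minus above 4 N or contact force between the fingers and guide_b_plus above 4 N or contact force between the fingers and guide_b_minus above 4 N or contact force between the fingers and guide_c_plus above 4 N or contact force between the fingers and guide_c_minus above 4 N or contact force between the fingers and guide_d_plus above 4 N or contact force between the fingers and guide_d_minus above 4 N).
It fails at once if the deburring tool or the marker is moved more than 30 mm (distance of any of deburrer, marker from where it was at the start of the episode above 0.03 m).
Of guide_a, guide_b, guide_c, guide_d only 3 to 4 are there at a start; the rules pass over those that are not, and their reading is None.
At some moment in a run one of guide_a, guide_b, guide_c, guide_d may be knocked a few centimetres aside while the robot is not near it.
Once in a run the grip may slacken for a moment while it holds something.
It also fails if it takes over 210 s, if anything falls off the work surface, if the arm or the gripper's body presses on something with over 40 N, if the wrist force passes 120 N, or if a joint passes its speed limit or range.

## Working session

There is one attempt and no reset: what is moved stays moved. The work goes in short steps, Python scripts to look and compute and a shell command to move; the robot and the scene stay as the last step left them, time stands still between calls to the robot, and variables do not carry over. Pictures are saved under pics/ and viewed, at most 14 in all, crops included, and the job is handed in when it is done.

```bash
mkdir -p pics; ls
cat > h.py <<'E'
import numpy as np, cv2
from workcell import env
def shot(name,fn=None):
    c=env.read_camera(name)
    if fn: cv2.imwrite('pics/'+fn,cv2.cvtColor(c['img'],cv2.COLOR_RGB2BGR))
    return c
def K(c):
    f=240/np.tan(np.radians(c['fov_y'])/2)
    return np.array([[f,0,c['cx']],[0,f,c['cy']],[0,0,1.]])
def ray(c,uv,z):
    p=cv2.undistortPoints(np.array(uv,float).reshape(-1,1,2),K(c),np.array(c['D'],float)).reshape(-1,2)
    d=np.c_[p[:,0],-p[:,1],-np.ones(len(p))]@np.array(c['T'])[:3,:3].T
    o=np.array(c['T'])[:3,3]
    return o+d*((z-o[2])/d[:,2])[:,None]
def proj(c,P):
    T=np.linalg.inv(np.array(c['T'])); P=np.atleast_2d(P)
    q=P@T[:3,:3].T+T[:3,3]; q=q*[1,-1,-1]
    return cv2.projectPoints(q.reshape(-1,1,3),np.zeros(3),np.zeros(3),K(c),np.array(c['D'],float))[0].reshape(-1,2)
E
python3 - <<'E'
from h import *
for n in('scene','top'):
    c=shot(n,n+'0.png'); print(n,c['fov_y'],c['cx'],c['cy'],c['D'],np.round(c['T'],3).tolist())
print(env.get_state(), env.tip_extent)
E
```

```text
pics
scene 52.05223418574456 316.0673648851695 245.92154218540398 [0.04027933 0.         0.         0.         0.        ] [[0.555, 0.471, -0.686, -0.494], [-0.832, 0.325, -0.45, -0.55], [0.011, 0.82, 0.572, 0.751], [0.0, 0.0, 0.0, 1.0]]
top 46.94550980365999 316.31095410876713 242.30372041597084 [0.04111124 0.         0.         0.         0.        ] [[0.008, 0.994, -0.108, 0.184], [-1.0, 0.009, 0.016, -0.002], [0.016, 0.108, 0.994, 1.748], [0.0, 0.0, 0.0, 1.0]]
{'clock': 0.1, 'joint_pos': array([-1.45459120e+00,  3.13928931e-01,  4.50666785e-02,  1.30362173e+00,
       -2.95558218e-05,  1.43120373e+00]), 'qvel': array([-3.11124694e-04, -1.56134249e-03,  4.66199534e-03,  5.12161325e-04,
        5.09481733e-05,  1.47884753e-03]), 'tau': array([ 2.94308287e-03, -4.81725740e+01,  2.99243653e+01,  1.27041660e-02,
       -1.26252321e-04, -5.39850916e-06]), 'tcp_pos': array([ 0.14541751, -0.5558326 ,  0.24148538]), 'orientation': array([-8.43942144e-04,  9.91831729e-01,  1.27550417e-01, -4.90963327e-06]), 'wrist_force': array([-0.01846213, -0.30549768,  0.38437898]), 'ft_torque': array([ 0.04501234, -0.05557423,  0.006281  ]), 'grip_force': 0.0, 'finger_gap': 0.08544393843736942} 0.011
```

View pics/top0.png

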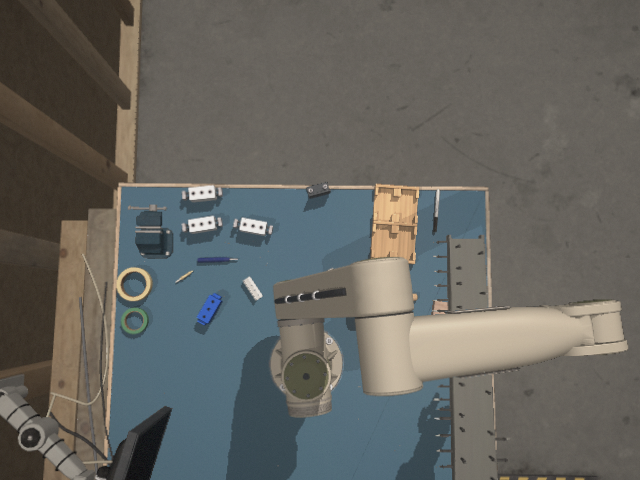

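View pics/scene0.png

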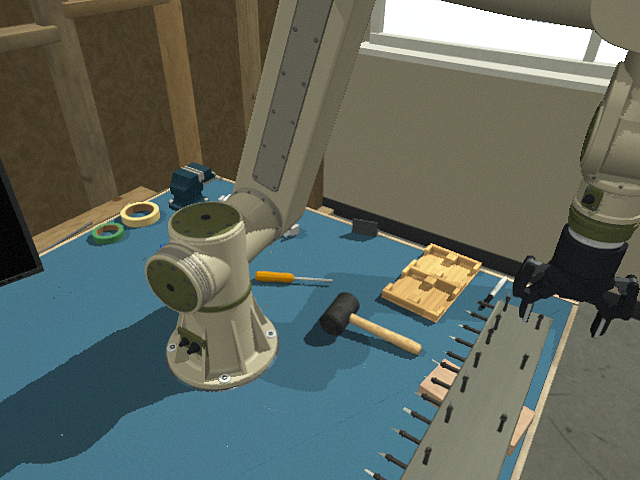

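Run:
```python
from h import *
im=cv2.imread('pics/top0.png')
a=cv2.resize(im[178:332,175:285],None,fx=3.8,fy=3.8,interpolation=cv2.INTER_CUBIC)
b=cv2.resize(im[178:270,300:450],None,fx=5.3,fy=5.3,interpolation=cv2.INTER_CUBIC)
cv2.imwrite('pics/a.png',a);cv2.imwrite('pics/b.png',b)
c=shot('top')
for n,uv,z in [('g1',(202,193),.04),('g2',(202,225),.04),('g3',(253,227),.04),('small',(252,288),.02),('blue',(208,309),.04),('brk',(318,189),.046),('tray',(395,222),.022)]:
    print(n,ray(c,uv,z)[0].round(3))
```

```text
g1 [0.522 0.329 0.04 ]
g2 [0.421 0.326 0.04 ]
g3 [0.416 0.168 0.04 ]
small [0.227 0.169 0.02 ]
blue [0.162 0.3   0.04 ]
brk [ 0.537 -0.033  0.046]
tray [ 0.439 -0.278  0.022]
```

View pics/a.png

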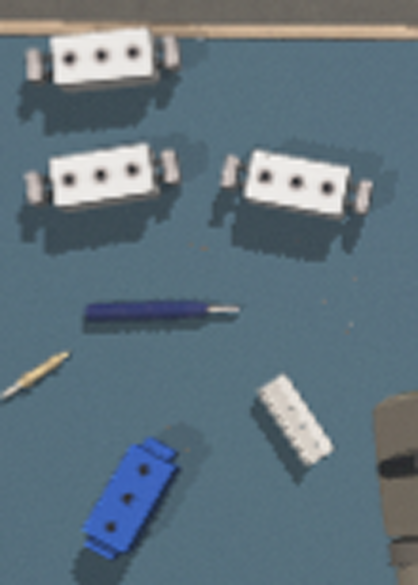

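View pics/b.png

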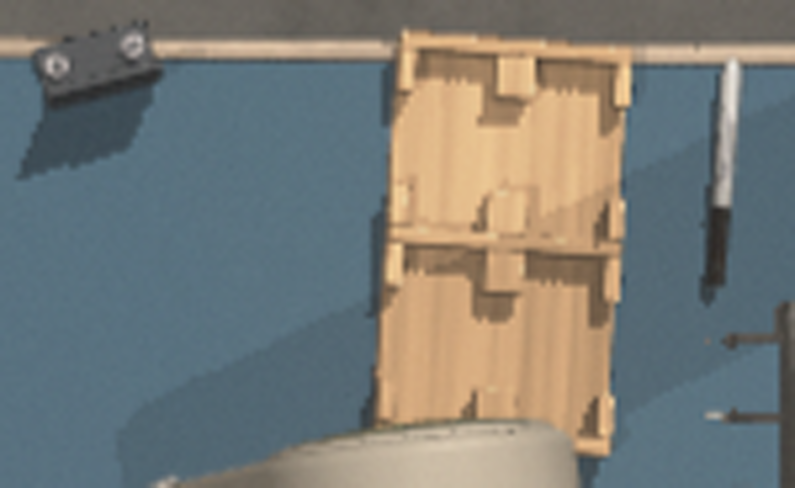

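```bash
cat >> h.py <<'E'
def guides(c,z=.04,box=(180,180,280,245),thr=175):
    im=c['img'];m=np.zeros(im.shape[:2],np.uint8);x0,y0,x1,y1=box
    m[y0:y1,x0:x1]=(im.min(2)[y0:y1,x0:x1]>thr)*255
    out=[]
    for k in cv2.findContours(m,cv2.RETR_EXTERNAL,cv2.CHAIN_APPROX_NONE)[0]:
        if cv2.contourArea(k)<60: continue
        P=ray(c,k.reshape(-1,2),z)[:,:2].astype(np.float32)
        (cx,cy),(w,h),a=cv2.minAreaRect(P*1000)
        if w<h: w,h,a=h,w,a+90
        out.append((cx/1000,cy/1000,(a+90)%180-90,w,h))
    return out
def plan(x,y,z,yaw=None,n=None):
    s=env.get_state(); w,qx,qy,qz=s['orientation']
    psi=np.arctan2(2*(qx*qy+w*qz),1-2*(qy*qy+qz*qz)); d=np.array([x,y,z])-s['tcp_pos']
    t=np.array([d[0]*np.cos(psi)+d[1]*np.sin(psi),d[0]*np.sin(psi)-d[1]*np.cos(psi),-d[2]])
    r=0 if yaw is None else np.degrees(psi)-yaw
    r=(r+180)%360-180
    j=np.degrees(s['joint_pos'])
    print('tcp',s['tcp_pos'].round(4),'yaw',np.degrees(psi).round(1),'j1,j6',j[[0,5]].round(0),'t',s['clock'].round(1),'F',s['wrist_force'].round(1),'gap',s['finger_gap'].round(4))
    print(' txyz',t.round(4),'rows',int(np.ceil(abs(t).max()/.0417)),'dist rows',np.linalg.norm(t)/.0417,'turn',round(float(r),1),'rows',int(np.ceil(abs(r)/7.16)))
E
python3 - <<'E'
from h import *
c=shot('top')
for t in(150,190,215):
    for g in guides(c,thr=t): print(t,np.round(g,3))
plan(.45,-.38,.24)
plan(.52,.329,.24)
E
```

```text
150 [ 0.421  0.17  80.178 80.472 39.802]
150 [  0.425   0.329 -80.204  80.474  40.318]
150 [  0.525   0.331 -84.38   81.053  41.63 ]
190 [ 0.42   0.169 80.17  78.178 38.12 ]
190 [  0.425   0.328 -79.727  79.044  37.742]
190 [  0.524   0.331 -83.466  78.486  37.914]
215 [ 0.42   0.169 79.853 75.647 36.57 ]
215 [  0.425   0.329 -80.214  74.836  36.757]
215 [  0.524   0.331 -83.471  74.91   36.341]Traceback (most recent call last):
  File "<stdin>", line 5, in <module>
  File "h.py", line 37, in plan
    print('tcp',s['tcp_pos'].round(4),'yaw',np.degrees(psi).round(1),'j1,j6',j[[0,5]].round(0),'t',s['clock'].round(1),'F',s['wrist_force'].round(1),'gap',s['finger_gap'].round(4))
                                                                                                   ^^^^^^^^^^^^^^^^
AttributeError: 'float' object has no attribute 'round'
```

```bash
sed -i "s/s\['clock'\].round(1)/round(s['clock'],1)/; s/s\['finger_gap'\].round(4)/round(s['finger_gap'],4)/" h.py
python3 -m jog '[[-1,0,0,0,-7],[-1,0,0,0,-7],[-1,0,0,0,-7],[-1,0,0,0,-7],[-1,0,0,0,-7]]'
python3 -m jog '[[-1,0,0,0,-7],[-1,0,0,0,-7],[-1,0,0,0,-7],[-1,0,0,0,-7],[-1,0,0,0,-2.3]]'
python3 -c "
from h import *
plan(.45,-.38,.2)
print(env.get_state()['joint_pos'])"
```

```text
clock: 0.62
tcp_pos: [0.1455, -0.5562, 0.242]
orientation: [-0.0, 0.906, 0.423, 0.0]
wrist_force: [-0.5, 0.3, 0.1]
finger_gap: 0.0857
grip_force: 0.0
clock: 1.03
tcp_pos: [0.1454, -0.5562, 0.2421]
orientation: [-0.0, 0.765, 0.645, 0.0]
wrist_force: [0.2, 1.0, -1.0]
finger_gap: 0.0853
grip_force: 0.0
tcp [ 0.1454 -0.5562  0.2421] yaw 80.3 j1,j6 [-83.  16.] t 1.0 F [ 0.2  1.  -1. ] gap 0.0853
 txyz [0.2251 0.2704 0.0421] rows 7 dist rows 8.497403429404324 turn 0.0 rows 0
[-1.45460654e+00  3.13419698e-01  4.57408808e-02  1.30357266e+00
 -3.16621505e-05  2.86007914e-01]
```

```bash
python3 -m jog '[[-1,0.025,0.030,0.004,0],[-1,0.025,0.030,0.004,0],[-1,0.025,0.030,0.004,0],[-1,0.025,0.030,0.004,0],[-1,0.025,0.030,0.004,0]]' | sed -n 2p
python3 -m jog '[[-1,0.025,0.030,0.004,0],[-1,0.025,0.030,0.004,0],[-1,0.025,0.030,0.004,0],[-1,0.025,0.030,0.004,0],[-1,0.038,-0.009,0,0]]' | sed -n 2p
python3 -m jog '[[-1,0.038,-0.009,0,0],[-1,0.038,-0.009,0,0],[-1,0.038,-0.009,0,0],[-1,0.038,-0.009,0,0],[-1,0.038,-0.009,0,0]]' | sed -n 2p
python3 -m jog '[[-1,0.038,-0.009,0,0],[-1,0.038,-0.009,0,0],[-1,0.038,-0.009,0,0],[-1,0.038,-0.009,0,0],[-1,0.038,-0.009,0,0]]' | sed -n 2p
python3 -m jog '[[-1,0.038,-0.009,0,0],[-1,0.038,-0.009,0,0],[-1,0.038,-0.009,0,0],[-1,0,0,0,0],[-1,0,0,0,0]]' | sed -n 2p
python3 - <<'E'
from h import *
plan(.42,.169,.06,80)
c=shot('top','t1.png')
im=cv2.imread('pics/t1.png')
cv2.imwrite('pics/b1.png',cv2.resize(im[178:278,305:445],None,fx=5.7,fy=5.7,interpolation=cv2.INTER_CUBIC))
s=shot('scene','s1.png')
E
```

```text
tcp_pos: [0.3161, -0.4583, 0.222]
tcp_pos: [0.4535, -0.344, 0.2028]
tcp_pos: [0.4366, -0.1461, 0.2061]
tcp_pos: [0.4254, 0.0487, 0.2064]
tcp_pos: [0.4186, 0.166, 0.2061]
tcp [0.4186 0.166  0.2061] yaw 80.3 j1,j6 [ 11. 111.] t 3.1 F [-0.4 -1.1  0.9] gap 0.0853
 txyz [0.0032 0.0008 0.1461] rows 4 dist rows 3.5048915850059514 turn 0.3 rows 1
```

View pics/b1.png

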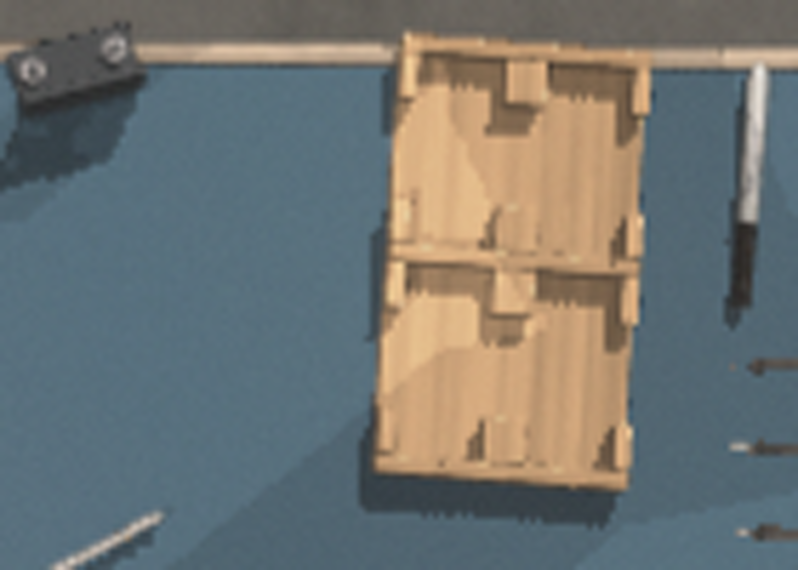

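View pics/s1.png

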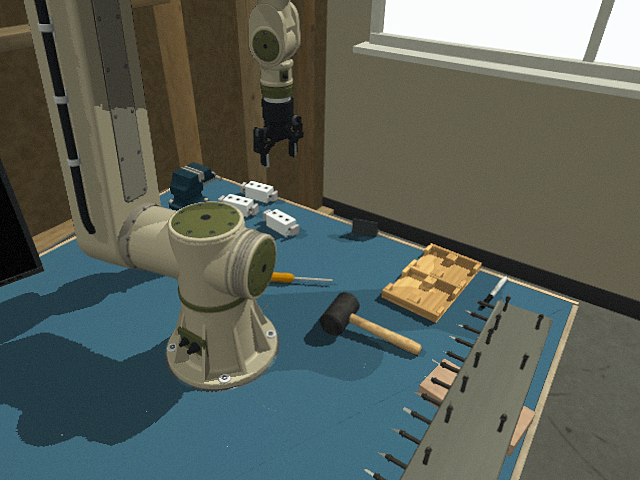

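Run:
```python
from h import *
im=cv2.cvtColor(cv2.imread('pics/t1.png'),cv2.COLOR_BGR2RGB); 
for x in (309,312,315,318,321,324,327,329): print(x,[tuple(int(i) for i in im[y,x]) for y in range(186,199)])
c=shot('top')
q=np.array([(405,35),(650,57),(628,485),(377,472)])/5.7+[305-.4,178-.4]
P=ray(c,q,.022); print(P.round(4)); L=lambda a,b:np.linalg.norm(P[a]-P[b])
print(L(0,1),L(3,2),L(0,3),L(1,2),P.mean(0)); 
d=P[0]+P[1]-P[2]-P[3]; print(np.degrees(np.arctan2(d[1],d[0]))); e=P[0]+P[3]-P[1]-P[2]; print(np.degrees(np.arctan2(e[1],e[0]))-90)
im=cv2.imread('pics/s1.png')
cv2.imwrite('pics/s1c.png',cv2.resize(im[205:250,335:395],None,fx=12,fy=12,interpolation=cv2.INTER_CUBIC))
```

```text
309 [(119, 111, 103), (84, 84, 84), (116, 112, 111), (169, 160, 158), (164, 155, 153), (154, 146, 144), (71, 69, 69), (65, 64, 66), (81, 82, 82), (70, 71, 71), (54, 55, 56), (47, 50, 51), (51, 58, 62)]
312 [(81, 82, 82), (83, 83, 83), (94, 91, 92), (136, 131, 127), (161, 154, 150), (115, 111, 109), (79, 79, 80), (84, 83, 84), (80, 82, 81), (60, 61, 61), (46, 46, 47), (48, 48, 51), (50, 57, 61)]
315 [(80, 81, 80), (81, 82, 83), (83, 82, 83), (82, 82, 82), (82, 83, 83), (82, 83, 83), (82, 83, 83), (86, 86, 87), (69, 69, 70), (44, 46, 45), (47, 47, 49), (51, 56, 61), (55, 66, 72)]
318 [(80, 82, 80), (83, 84, 84), (81, 81, 81), (83, 83, 83), (80, 81, 82), (82, 82, 83), (83, 83, 84), (75, 76, 75), (43, 44, 45), (47, 48, 48), (49, 54, 56), (54, 66, 72), (53, 65, 72)]
321 [(83, 83, 84), (82, 81, 82), (78, 79, 78), (82, 82, 83), (83, 83, 83), (73, 74, 75), (77, 77, 78), (49, 50, 48), (48, 50, 49), (47, 52, 53), (54, 67, 74), (57, 70, 76), (60, 75, 83)]
324 [(117, 113, 110), (114, 109, 108), (119, 115, 113), (55, 56, 57), (68, 69, 69), (83, 84, 84), (55, 55, 57), (46, 45, 45), (44, 47, 48), (52, 60, 65), (58, 70, 77), (63, 76, 85), (62, 76, 85)]
327 [(111, 107, 104), (97, 97, 96), (83, 84, 84), (86, 86, 86), (92, 91, 93), (68, 67, 68), (46, 48, 47), (45, 48, 49), (51, 60, 63), (56, 69, 75), (64, 78, 86), (62, 78, 86), (72, 90, 101)]
329 [(181, 160, 137), (166, 147, 126), (124, 110, 95), (76, 76, 74), (82, 82, 82), (48, 50, 50), (51, 53, 55), (59, 69, 75), (82, 106, 118), (87, 112, 124), (88, 111, 125), (87, 112, 124), (88, 112, 127)]
[[ 0.5611 -0.2168  0.022 ]
 [ 0.55   -0.3535  0.022 ]
 [ 0.3106 -0.3385  0.022 ]
 [ 0.3165 -0.2005  0.022 ]]
0.13718819034906846 0.13821503921826903 0.24519133670188395 0.2398786013245012 [ 0.43454542 -0.27731851  0.022     ]
-3.697284072917848
-3.545444261047919
```

View pics/s1c.png

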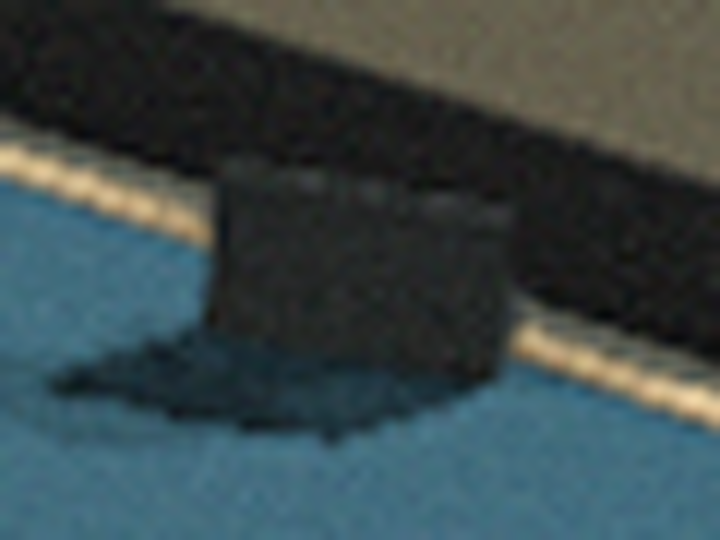

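```bash
python3 -m jog '[[-1,0.003,0.001,0.036,0],[-1,0,0,0.036,0],[-1,0,0,0.036,0],[-1,0,0,0.036,0],[-1,0,0,0,0]]' 
python3 -c "
from h import *
plan(.42,.169,.016,80)"
```

```text
clock: 3.68
tcp_pos: [0.4161, 0.164, 0.0567]
orientation: [-0.002, 0.767, 0.641, -0.005]
wrist_force: [-1.3, -0.6, -0.3]
finger_gap: 0.0852
grip_force: 0.0
tcp [0.4161 0.164  0.0567] yaw 79.8 j1,j6 [ 11. 111.] t 3.7 F [-1.3 -0.6 -0.3] gap 0.0852
 txyz [0.0057 0.0029 0.0407] rows 1 dist rows 0.9890201489337047 turn -0.2 rows 1
```

```bash
python3 -m jog '[[-1,0,0,0,0],[-1,0,0,0,0]]' | sed -n 2p
python3 - <<'E'
from h import *
c=shot('top'); s=shot('scene')
plan(.42,.169,.016,80)
X=np.array([312,315,318,321,324,327.])
for nm,y,z in(('bot',[197.7,196.5,195.7,194.7,194.3,193.6],0),('top',[195,194.3,193.6,192.7,191.9,191.3],.046)):
    P=ray(c,np.c_[X,y],z); a=np.polyfit(P[:,1],P[:,0],1); print(nm,'x=%.4f+%.3f*(y+.035)'%(a[1]-.035*a[0],a[0]),np.degrees(np.arctan(-a[0])))
print(ray(s,[(352.3,232.1),(376,236.7)],0).round(4).tolist()); print(ray(s,[(353.5,220),(377.7,222.7)],.046).round(4).tolist())
print(ray(c,[(307.5,194.5),(330.5,190)],.046).round(4).tolist())
E
```

```text
tcp_pos: [0.422, 0.166, 0.0637]
tcp [0.4231 0.1666 0.0646] yaw 79.9 j1,j6 [ 11. 111.] t 4.0 F [ 0.4  0.1 -1.1] gap 0.0855
 txyz [ 0.0018 -0.0034  0.0486] rows 2 dist rows 1.1699944733005099 turn -0.1 rows 1
bot x=0.5248+-0.283*(y+.035) 15.786702174437643
top x=0.5234+-0.268*(y+.035) 15.022979552713917
[[0.5195, -0.0049, 0.0], [0.5366, -0.0702, 0.0]]
[[0.5111, -0.0107, 0.046], [0.5363, -0.0713, 0.046]]
[[0.5194, -0.0003, 0.046], [0.5345, -0.0722, 0.046]]
```

```bash
python3 -m jog '[[-1,0.002,-0.003,0.024,0],[-1,0,0,0.024,0],[-1,0,0,0,0],[-1,0,0,0,0],[-1,0,0,0,0]]'
python3 -m jog '[[1,0,0,0,0],[1,0,0,0,0],[1,0,0,0,0],[1,0,0,0,0],[1,0,0,0,0]]' 70
python3 -m jog '[[1,0,0,0,0],[1,0,0,0,0],[1,0,0,0,0],[1,0,0,0,0],[1,0,0,0,0]]' 70
```

```text
clock: 4.37
tcp_pos: [0.4196, 0.1694, 0.016]
orientation: [0.001, 0.766, 0.642, 0.001]
wrist_force: [0.4, -0.7, 0.2]
finger_gap: 0.0856
grip_force: 0.0
clock: 4.78
tcp_pos: [0.4196, 0.1694, 0.0154]
orientation: [0.001, 0.766, 0.642, 0.001]
wrist_force: [1.1, -0.9, 6.7]
finger_gap: 0.0389
grip_force: 71.0
clock: 5.2
tcp_pos: [0.4196, 0.1694, 0.0154]
orientation: [0.001, 0.766, 0.642, 0.001]
wrist_force: [0.2, -1.0, 5.9]
finger_gap: 0.0392
grip_force: 71.0
```

```bash
python3 -m jog '[[1,0,0,-0.02,0],[1,0,0,-0.03,0],[1,0,0,-0.03,0],[1,-0.038,0.0083,0,0],[1,-0.038,0.0083,0,0]]'
python3 -m jog '[[1,-0.038,0.0083,0,0],[1,-0.038,0.0083,0,0],[1,-0.038,0.0083,0,0],[1,-0.038,0.0083,0,0],[1,0,0,0,7]]' |tail -2
python3 -m jog '[[1,0,0,0,7],[1,0,0,0,7],[1,0,0,0,7],[1,0,0,0,7],[1,0,0,0,7]]' |tail -2
python3 -m jog '[[1,0,0,0,7],[1,0,0,0,7],[1,0,0,0,7],[1,0,0,0,1.5],[1,0,0,0,0]]' |tail -2
python3 -m jog '[[1,0,0,0,0],[1,0,0,0,0]]' |tail -2
python3 -c "
from h import *
n=np.array([np.cos(np.radians(15.5)),np.sin(np.radians(15.5))])
f=np.array([.526,-.037]); p=f-.085*n
plan(*p,.019,15.5)"
```

```text
clock: 5.62
tcp_pos: [0.4227, 0.0923, 0.0961]
orientation: [0.001, 0.764, 0.645, 0.002]
wrist_force: [0.2, -0.8, -4.2]
finger_gap: 0.0391
grip_force: 72.1
finger_gap: 0.0392
grip_force: 71.9
finger_gap: 0.0392
grip_force: 71.9
finger_gap: 0.0388
grip_force: 71.9
finger_gap: 0.0393
grip_force: 71.9
tcp [ 0.4271 -0.0639  0.094 ] yaw 15.5 j1,j6 [-19. 145.] t 7.0 F [ 0.5 -0.3 -3.8] gap 0.0393
 txyz [0.0175 0.0006 0.075 ] rows 2 dist rows 1.8477303679768642 turn 0.0 rows 1
```

```bash
python3 -m jog '[[1,0.009,0,0.025,0],[1,0.0085,0.0006,0.025,0],[1,0,0,0.025,0],[1,0,0,0,0],[1,0,0,0,0]]' |sed -n 2,5p
python3 -m jog '[[1,0.005,0,0,0],[1,0.005,0,0,0],[1,0.005,0,0,0],[1,0.004,0,0,0],[1,0,0,0,0]]' |sed -n 2,4p
python3 -m jog '[[1,0.003,0,0,0],[1,0.003,0,0,0],[1,0,0,0,0]]' |sed -n 2,4p
python3 -c "
from h import *
shot('top','t2.png'); c=shot('scene','s2.png')
im=cv2.imread('pics/s2.png');cv2.imwrite('pics/s2c.png',cv2.resize(im[190:270,320:410],None,fx=7,fy=7,interpolation=cv2.INTER_CUBIC))"
```

```text
tcp_pos: [0.443, -0.0594, 0.0186]
orientation: [-0.001, 0.991, 0.135, -0.002]
wrist_force: [-0.2, -0.9, -3.2]
finger_gap: 0.0392
tcp_pos: [0.4645, -0.0549, 0.0201]
orientation: [0.0, 0.991, 0.135, 0.001]
wrist_force: [0.8, -0.4, -3.0]
tcp_pos: [0.4677, -0.0532, 0.0191]
orientation: [0.0, 0.991, 0.134, -0.001]
wrist_force: [-3.7, -1.5, -1.9]
```

View pics/s2c.png

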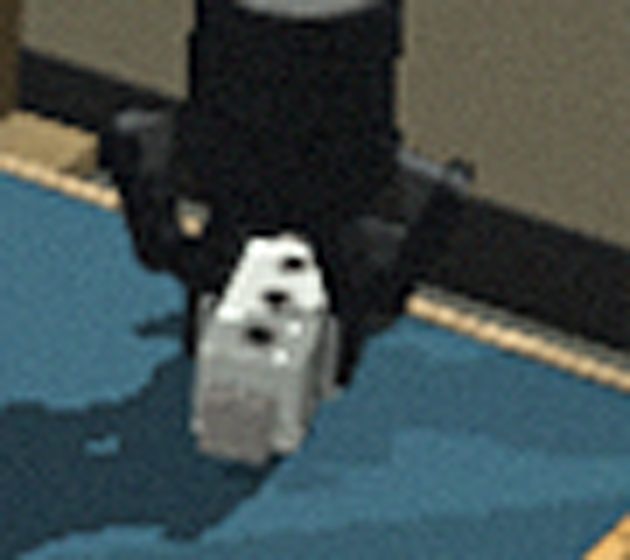

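```bash
for i in 1; do python3 -m jog '[[1,0.003,0,0,0],[1,0.002,0,0,0],[1,0,0,0,0]]' |sed -n 2,4p; done
python3 -m jog '[[1,0.002,0,0,0],[1,0.001,0,0,0],[1,0,0,0,0]]' |sed -n 2,4p
python3 -m jog '[[1,0.002,0,0,0],[1,0,0,0,0]]' |sed -n 2,4p
```

```text
tcp_pos: [0.4728, -0.0517, 0.0189]
orientation: [-0.0, 0.991, 0.134, -0.001]
wrist_force: [-3.5, -1.4, -3.4]
tcp_pos: [0.4757, -0.0509, 0.0189]
orientation: [-0.0, 0.991, 0.135, -0.001]
wrist_force: [-4.6, -0.2, -2.9]
tcp_pos: [0.4761, -0.0507, 0.0188]
orientation: [0.0, 0.991, 0.134, -0.002]
wrist_force: [-9.3, -3.7, -1.1]
```

```bash
python3 -m jog '[[1,0.003,0,0,0],[1,0,0,0,0],[1,0,0,0,0]]' |sed -n 2,4p
python3 -m jog '[[1,0.003,0,0,0],[1,0,0,0,0],[1,0,0,0,0]]' |sed -n 2,4p
python3 -m jog '[[1,-0.03,0,0,0],[1,-0.04,0,-0.01,0],[1,0,0,-0.025,0],[1,0,0,-0.025,0],[1,0,0,0,-7.16]]' |sed -n 2,5p
```

```text
tcp_pos: [0.476, -0.0505, 0.0183]
orientation: [0.001, 0.991, 0.134, -0.005]
wrist_force: [-16.3, -6.6, 2.7]
tcp_pos: [0.476, -0.0502, 0.0177]
orientation: [0.001, 0.991, 0.133, -0.008]
wrist_force: [-22.9, -11.0, 6.3]
tcp_pos: [0.4203, -0.0689, 0.0836]
orientation: [0.002, 0.981, 0.196, 0.005]
wrist_force: [1.8, -0.3, -3.6]
finger_gap: 0.0393
```

```bash
R='x'; 
python3 -m jog '[[1,0,0,0,-7.16],[1,0,0,0,-7.16],[1,0,0,0,-7.16],[1,0,0,0,-7.16],[1,0,0,0,-7.16]]' |sed -n 5p
python3 -m jog '[[1,0,0,0,-7.16],[1,0,0,0,-7.16],[1,0,0,0,-7.16],[1,0,0,0,-7.16],[1,0,0,0,-7.16]]' |sed -n 5p
python3 -m jog '[[1,0,0,0,-7.16],[1,0,0,0,-7.16],[1,0,0,0,-7.16],[1,0,0,0,-7.16],[1,0,0,0,-7.16]]' |sed -n 5p
python3 -m jog '[[1,0,0,0,-7.16],[1,0,0,0,-7.16],[1,0,0,0,-7.16],[1,0,0,0,-7.16],[1,0,0,0,-7.16]]' |sed -n 5p
python3 -m jog '[[1,0,0,0,-7.16],[1,0,0,0,-7.16],[1,0,0,0,-7.16],[1,0,0,0,-7.16],[1,0,0,0,-1]]' |sed -n 5p
python3 -m jog '[[1,0,0,0,0],[1,0,0,0,0]]' |sed -n 5p
python3 -c "
from h import *
n=np.array([np.cos(np.radians(15.5)),np.sin(np.radians(15.5))])
f=np.array([.526,-.037]); p=f-.085*n
plan(*p,.019,195.5)"
```

```text
finger_gap: 0.0392
finger_gap: 0.0392
finger_gap: 0.0394
finger_gap: 0.0395
finger_gap: 0.0392
finger_gap: 0.0394
tcp [ 0.4174 -0.0677  0.0796] yaw -164.7 j1,j6 [-20. -35.] t 12.1 F [ 1.  -0.1 -3.9] gap 0.0394
 txyz [-0.0279  0.0007  0.0606] rows 2 dist rows 1.600096573123875 turn -0.2 rows 1
```

```bash
python3 -m jog '[[1,-0.014,0,0.02,0],[1,-0.014,0,0.02,0],[1,0,0,0.02,0],[1,0,0,0,0],[1,0,0,0,0]]' |sed -n 2,5p
python3 -m jog '[[1,-0.005,0,0,0],[1,-0.005,0,0,0],[1,-0.005,0,0,0],[1,-0.004,0,0,0],[1,0,0,0,0]]' |sed -n 2,4p
python3 -m jog '[[1,-0.003,0,0,0],[1,-0.003,0,0,0],[1,0,0,0,0]]' |sed -n 2,4p
python3 -m jog '[[1,-0.003,0,0,0],[1,-0.002,0,0,0],[1,0,0,0,0]]' |sed -n 2,4p
python3 -m jog '[[1,-0.002,0,0,0],[1,-0.001,0,0,0],[1,0,0,0,0]]' |sed -n 2,4p
```

```text
tcp_pos: [0.4423, -0.0596, 0.0185]
orientation: [-0.002, -0.134, 0.991, 0.001]
wrist_force: [-0.3, -0.4, -3.4]
finger_gap: 0.0393
tcp_pos: [0.4638, -0.0553, 0.0202]
orientation: [0.001, -0.135, 0.991, -0.001]
wrist_force: [0.4, 0.3, -3.2]
tcp_pos: [0.4683, -0.0535, 0.0194]
orientation: [0.0, -0.135, 0.991, -0.0]
wrist_force: [-0.1, 0.1, -3.8]
tcp_pos: [0.4714, -0.0521, 0.0189]
orientation: [-0.001, -0.134, 0.991, -0.0]
wrist_force: [-3.7, -1.3, -1.6]
tcp_pos: [0.4744, -0.0513, 0.0189]
orientation: [-0.001, -0.134, 0.991, 0.0]
wrist_force: [-4.9, -1.6, -3.3]
```

```bash
python3 -m jog '[[1,-0.003,0,0,0],[1,0,0,0,0],[1,0,0,0,0]]' |sed -n 2,4p
python3 -m jog '[[1,-0.003,0,0,0],[1,0,0,0,0],[1,0,0,0,0]]' |sed -n 2,4p
python3 -m jog '[[1,-0.003,0,0,0],[1,0,0,0,0],[1,0,0,0,0]]' |sed -n 2,4p
```

```text
tcp_pos: [0.4777, -0.0504, 0.0189]
orientation: [-0.001, -0.135, 0.991, 0.0]
wrist_force: [-4.0, -1.5, -4.6]
tcp_pos: [0.4795, -0.0498, 0.0188]
orientation: [-0.002, -0.134, 0.991, -0.0]
wrist_force: [-6.2, -2.4, -2.5]
tcp_pos: [0.4795, -0.0496, 0.0184]
orientation: [-0.004, -0.134, 0.991, -0.001]
wrist_force: [-13.6, -5.2, 2.3]
```

```bash
python3 -m jog '[[1,-0.003,0,0,0],[1,0,0,0,0],[1,0.04,0,0,0],[1,0.04,0,-0.02,0],[1,0,0,-0.03,0]]' |sed -n 2,4p
python3 -m jog '[[1,0,0,-0.03,7],[1,0,0,0,7],[1,0,0,0,4.9],[1,0,0,0,0],[1,0,0,0,0]]' |sed -n 2,4p
python3 - <<'E'
from h import *
im=cv2.cvtColor(cv2.imread('pics/t1.png'),cv2.COLOR_BGR2RGB).astype(int)
c=shot('top')
m=((im[...,0]-im[...,2])>25).astype(np.uint8); m[:,:365]=0; m[:,425:]=0; m[:183]=0; m[270:]=0
# rows/cols subpixel edges
L=[];R=[]
for y in range(192,256,4):
    xs=np.flatnonzero(m[y]); L.append((xs[0]-.5,y)); R.append((xs[-1]+.5,y))
B=[];Tp=[]
for x in range(376,411,4):
    ys=np.flatnonzero(m[:,x]); B.append((x,ys[-1]+.5)); Tp.append((x,ys[0]-.5))
u=np.array([np.cos(np.radians(-3.6)),np.sin(np.radians(-3.6))]); v=np.array([-u[1],u[0]])
for n,q,a in(('L',L,v),('R',R,v),('B',B,u),('T',Tp,u)):
    for z in(.022,0): 
        d=ray(c,q,z)[:,:2]@a; print(n,z,np.median(d).round(4),d.std().round(4))
print('T guess',np.array([.4345,-.277])@u,np.array([.4345,-.277])@v)
print(u,v)
E
```

```text
tcp_pos: [0.3997, -0.0657, 0.0631]
orientation: [-0.009, -0.134, 0.991, 0.004]
wrist_force: [-2.0, 1.6, -4.9]
tcp_pos: [0.4135, -0.0689, 0.0984]
orientation: [0.001, 0.029, 1.0, -0.0]
wrist_force: [0.4, -0.5, -4.4]
L 0.022 -0.1773 0.001
L 0 -0.1796 0.001
R 0.022 -0.3172 0.0017
R 0 -0.3214 0.0017
B 0.022 0.328 0.001
B 0 0.3298 0.001
T 0.022 0.5773 0.001
T 0 0.5823 0.001
T guess 0.4510355874117038 -0.2491709230391446
[ 0.99802673 -0.06279052] [0.06279052 0.99802673]
```

```bash
python3 -c "
from h import *
plan(.4948,-.3156,.098,176.4)"
```

```text
tcp [ 0.4131 -0.0688  0.0981] yaw 176.7 j1,j6 [-20. -17.] t 15.3 F [-0.7 -0.2 -4.1] gap 0.0391
 txyz [-9.580e-02 -2.417e-01  1.000e-04] rows 6 dist rows 6.235297095676133 turn 0.3 rows 1
```

```bash
python3 -m jog '[[1,-0.0137,-0.0345,0,0],[1,-0.0137,-0.0345,0,0],[1,-0.0137,-0.0345,0,0],[1,-0.0137,-0.0345,0,0],[1,-0.0137,-0.0345,0,0]]' |sed -n 2p
python3 -m jog '[[1,-0.0137,-0.0345,0,0],[1,-0.0137,-0.0345,0,0.3],[1,0,0,0,0],[1,0,0,0,0]]' |sed -n 2p
python3 -m jog '[[1,0,0,0.02,0],[1,0,0,0.02,0],[1,0,0,0,0],[1,0,0,0,0]]' |sed -n 2p
python3 - <<'E'
from h import *
plan(.4948,-.3156,.0204,176.4)
c=shot('top','t3.png')
im=cv2.imread('pics/t3.png');a=cv2.resize(im[178:278,345:445],None,fx=4,fy=4,interpolation=cv2.INTER_CUBIC)
s=shot('scene','s3.png')
im=cv2.imread('pics/s3.png');b=cv2.resize(im[200:300,400:500],None,fx=4,fy=4,interpolation=cv2.INTER_CUBIC)
cv2.imwrite('pics/m3.png',np.hstack([a,b]))
E
```

```text
tcp_pos: [0.471, -0.2465, 0.0973]
tcp_pos: [0.4942, -0.3177, 0.0967]
tcp_pos: [0.4922, -0.3134, 0.0565]
tcp [ 0.4922 -0.3134  0.0565] yaw 176.4 j1,j6 [-40. -37.] t 16.4 F [-0.6  0.5 -2.7] gap 0.0391
 txyz [-0.0028 -0.0021  0.0361] rows 1 dist rows 0.8699116593021669 turn -0.0 rows 1
```

View pics/m3.png

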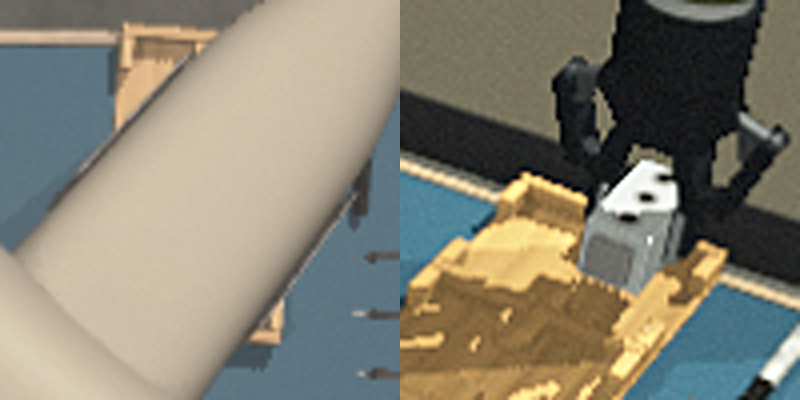

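```bash
python3 -m jog '[[1,-0.003,-0.002,0.016,0],[1,0,0,0,0],[1,0,0,0,0]]' |sed -n 2,4p
python3 -m jog '[[1,0,0,0.008,0],[1,0,0,0,0],[1,0,0,0,0]]' |sed -n 2,4p
```

```text
tcp_pos: [0.4965, -0.3175, 0.0425]
orientation: [-0.0, 0.032, 0.999, 0.0]
wrist_force: [-0.4, -0.1, -4.0]
tcp_pos: [0.4962, -0.3175, 0.034]
orientation: [-0.0, 0.033, 0.999, 0.0]
wrist_force: [-0.0, 0.4, -3.3]
```

```bash
python3 -m jog '[[1,0.0014,0.0018,0.007,0],[1,0,0,0,0],[1,0,0,0,0]]' |sed -n 2,4p
python3 -m jog '[[1,0,0,0.005,0],[1,0,0,0,0],[1,0,0,0,0]]' |sed -n 2,4p
python3 -m jog '[[1,0,0,0.001,0],[1,0,0,0,0],[1,0,0,0,0]]' |sed -n 2,4p
```

```text
tcp_pos: [0.4947, -0.3153, 0.0264]
orientation: [-0.001, 0.033, 0.999, 0.0]
wrist_force: [0.5, -0.7, -3.3]
tcp_pos: [0.495, -0.3158, 0.0216]
orientation: [-0.0, 0.033, 0.999, 0.0]
wrist_force: [0.3, 0.1, -4.2]
tcp_pos: [0.4953, -0.316, 0.021]
orientation: [0.0, 0.033, 0.999, -0.0]
wrist_force: [0.2, -0.2, -4.5]
```

```bash
python3 -m jog '[[1,0,0,0.001,0],[-0.4,0,0,0,0],[-0.4,0,0,0,0],[-0.4,0,0,0,0],[-0.4,0,0,0,0]]' |sed -n 2,6p
python3 -m jog '[[-0.4,0,0,-0.02,0],[-0.4,0,0,-0.03,0],[-0.4,0,0,-0.03,0],[-1,0,0,-0.04,0],[-1,0,0,-0.02,0]]' |sed -n 2,6p
python3 - <<'E'
from h import *
plan(.45,.0,.16,100)
plan(.425,.329,.16,100)
c=shot('top'); print([np.round(g,3) for g in guides(c)])
E
```

```text
tcp_pos: [0.4956, -0.3162, 0.0205]
orientation: [0.0, 0.033, 0.999, -0.0]
wrist_force: [-0.1, -0.2, 0.6]
finger_gap: 0.0596
grip_force: 0.0
tcp_pos: [0.4965, -0.3169, 0.1647]
orientation: [0.002, 0.033, 0.999, -0.002]
wrist_force: [0.1, 0.4, -0.1]
finger_gap: 0.0817
grip_force: 0.0
tcp [ 0.4965 -0.3169  0.1647] yaw 176.3 j1,j6 [-40. -37.] t 18.5 F [ 0.1  0.4 -0.1] gap 0.0817
 txyz [0.0671 0.3132 0.0047] rows 8 dist rows 7.682576735934923 turn 76.3 rows 11
tcp [ 0.4965 -0.3169  0.1647] yaw 176.3 j1,j6 [-40. -37.] t 18.5 F [ 0.1  0.4 -0.1] gap 0.0817
 txyz [0.1135 0.6399 0.0047] rows 16 dist rows 15.585062960813259 turn 76.3 rows 11
[array([  0.425,   0.329, -80.208,  79.589,  38.682]), array([  0.524,   0.331, -83.419,  80.255,  38.862])]
```

```bash
python3 -m jog '[[-0.7,0.0067,0.0376,0,0],[-0.7,0.0067,0.0376,0,0],[-0.7,0.0067,0.0376,0,0],[-0.7,0.0067,0.0376,0,0],[-0.7,0.0067,0.0376,0,0]]' |sed -n 2p
python3 -m jog '[[-0.7,0.0067,0.0376,0,0],[-0.7,0.0067,0.0376,0,0],[-0.7,0.0067,0.0376,0,0],[-0.7,0.0067,0.0376,0,0],[-0.7,0.0067,0.0376,0,0]]' |sed -n 2p
python3 -m jog '[[-0.7,0.0067,0.0376,0,0],[-0.7,0.0067,0.0376,0,0],[-0.7,0.0067,0.0376,0,0],[-0.7,0.0067,0.0376,0,0],[-0.7,0.0067,0.0376,0,0]]' |sed -n 2p
python3 -m jog '[[-0.7,0.0067,0.0376,0,0],[-0.7,0.0067,0.0376,0,6.95],[-0.7,0,0,0,6.95],[-0.7,0,0,0,6.95],[-0.7,0,0,0,6.95]]' |sed -n 2p
python3 -m jog '[[-0.7,0,0,0,6.95],[-0.7,0,0,0,6.95],[-0.7,0,0,0,6.95],[-0.7,0,0,0,6.95],[-0.7,0,0,0,6.95]]' |sed -n 2p
python3 -m jog '[[-0.7,0,0,0,6.95],[-0.7,0,0,0,6.95],[-0.7,0,0,0.03,0],[-0.7,0,0,0.03,0],[-0.7,0,0,0,0]]' |sed -n 2p
python3 - <<'E'
from h import *
plan(.425,.329,.016,100)
c=shot('top','t4.png'); print([np.round(g,3) for g in guides(c)])
E
```

```text
tcp_pos: [0.4736, -0.1246, 0.16]
tcp_pos: [0.4524, 0.0654, 0.1601]
tcp_pos: [0.4313, 0.2554, 0.1601]
tcp_pos: [0.423, 0.3292, 0.1597]
tcp_pos: [0.4235, 0.3281, 0.1598]
tcp_pos: [0.4203, 0.3262, 0.0951]
tcp [0.4203 0.3262 0.0951] yaw 100.0 j1,j6 [ 29. 109.] t 21.1 F [-1.3 -0.8 -0.5] gap 0.0727
 txyz [0.0019 0.0051 0.0791] rows 2 dist rows 1.9010667434169397 turn 0.0 rows 1
[array([  0.428,   0.309, -79.789,  38.853,  37.745]), array([  0.524,   0.331, -83.419,  80.255,  38.862])]
```

```bash
python3 -m jog '[[-0.7,0.001,0.0015,0.02,0],[-0.7,0,0,0.02,0],[-0.7,0,0,0,0],[-0.7,0,0,0,0]]' |sed -n 2,4p
python3 -m jog '[[-0.7,0,0,0.022,0],[-0.7,0,0,0.021,0],[-0.7,0,0,0,0],[-0.7,0,0,0,0]]' |sed -n 2,4p
python3 -m jog '[[1,0,0,0,0],[1,0,0,0,0],[1,0,0,0,0],[1,0,0,0,0],[1,0,0,0,0]]' 70
python3 -m jog '[[1,0,0,0,0],[1,0,0,0,0]]' 70 | sed -n 4,6p
```

```text
tcp_pos: [0.4247, 0.3292, 0.0606]
orientation: [-0.0, 0.642, 0.766, -0.0]
wrist_force: [-1.1, 0.5, 1.2]
tcp_pos: [0.4249, 0.3293, 0.0179]
orientation: [-0.0, 0.642, 0.766, -0.0]
wrist_force: [0.1, 0.0, 0.3]
clock: 22.22
tcp_pos: [0.4263, 0.3301, 0.0189]
orientation: [0.001, 0.642, 0.766, 0.002]
wrist_force: [-0.8, -0.7, 6.6]
finger_gap: 0.0388
grip_force: 72.1
wrist_force: [0.2, -0.2, 7.7]
finger_gap: 0.0395
grip_force: 72.1
```

```bash
python3 -m jog '[[1,0,0,-0.02,0],[1,0,0,-0.03,0],[1,0,0,-0.03,0],[1,-0.0388,-0.0068,0,0],[1,-0.0388,-0.0068,0,0]]' |sed -n 2,6p
python3 -m jog '[[1,-0.0388,-0.0068,0,0],[1,-0.0388,-0.0068,0,0],[1,-0.0388,-0.0068,0,0],[1,-0.0388,-0.0068,0,0],[1,-0.0388,-0.0068,0,0]]' |sed -n 5p
python3 -m jog '[[1,-0.0388,-0.0068,0,0],[1,-0.0388,-0.0068,0,0],[1,-0.0388,-0.0068,0,0],[1,0,0,0,7.04],[1,0,0,0,7.04]]' |sed -n 5p
python3 -m jog '[[1,0,0,0,7.04],[1,0,0,0,7.04],[1,0,0,0,7.04],[1,0,0,0,7.04],[1,0,0,0,7.04]]' |sed -n 5p
python3 -m jog '[[1,0,0,0,7.04],[1,0,0,0,7.04],[1,0,0,0,7.04],[1,0,0,0,7.04],[1,0,0,0,7.04]]' |sed -n 5p
python3 -m jog '[[1,0,0,0,0],[1,0,0,0,0]]' |sed -n 5p
python3 -c "
from h import *
n=np.array([np.cos(np.radians(15.5)),np.sin(np.radians(15.5))])
f=np.array([.526,-.037]); p=f-.085*n
plan(*p,.0225,15.5)
c=shot('top'); print([np.round(g,3) for g in guides(c)])
"
```

```text
tcp_pos: [0.427, 0.2519, 0.0995]
orientation: [0.002, 0.641, 0.768, 0.003]
wrist_force: [0.7, -0.8, -5.2]
finger_gap: 0.0386
grip_force: 72.0
finger_gap: 0.039
finger_gap: 0.039
finger_gap: 0.0388
finger_gap: 0.039
finger_gap: 0.0392
tcp [ 0.4252 -0.0645  0.0969] yaw 15.8 j1,j6 [-19. 145.] t 24.6 F [ 0.6  0.7 -3.6] gap 0.0392
 txyz [0.0195 0.0006 0.0744] rows 2 dist rows 1.845274820513747 turn 0.3 rows 1
[array([  0.524,   0.331, -83.419,  80.255,  38.862])]
```

```bash
python3 -m jog '[[1,0.01,0,0.025,0],[1,0.0095,0.0006,0.025,0],[1,0,0,0.024,0],[1,0,0,0,0],[1,0,0,0,0]]' |sed -n 2,5p
python3 -m jog '[[1,0.005,0,0,0],[1,0.005,0,0,0],[1,0.005,0,0,0],[1,0.004,0,0,0],[1,0,0,0,0]]' |sed -n 2,4p
python3 -m jog '[[1,0.003,0,0,0],[1,0.003,0,0,0],[1,0.003,0,0,0],[1,0,0,0,0]]' |sed -n 2,4p
python3 -m jog '[[1,0.003,0,0,0],[1,0.003,0,0,0],[1,0,0,0,0]]' |sed -n 2,4p
```

```text
tcp_pos: [0.443, -0.0595, 0.0223]
orientation: [-0.001, 0.991, 0.136, -0.002]
wrist_force: [-1.1, -0.5, -4.0]
finger_gap: 0.0393
tcp_pos: [0.4647, -0.055, 0.0239]
orientation: [0.001, 0.991, 0.136, 0.001]
wrist_force: [0.5, -0.3, -4.2]
tcp_pos: [0.4705, -0.0523, 0.0226]
orientation: [-0.0, 0.991, 0.135, -0.001]
wrist_force: [-3.8, -0.7, -2.6]
tcp_pos: [0.4764, -0.0506, 0.0225]
orientation: [-0.0, 0.991, 0.135, -0.001]
wrist_force: [-3.1, -0.8, -4.0]
```

```bash
python3 -m jog '[[1,0.003,0,0,0],[1,0,0,0,0],[1,0,0,0,0]]' |sed -n 2,4p
python3 -m jog '[[1,0.003,0,0,0],[1,0,0,0,0],[1,0,0,0,0]]' |sed -n 2,4p
python3 -m jog '[[1,0.003,0,0,0],[1,0,0,0,0],[1,0,0,0,0]]' |sed -n 2,4p
```

```text
tcp_pos: [0.4782, -0.05, 0.0223]
orientation: [-0.0, 0.991, 0.135, -0.002]
wrist_force: [-6.2, -2.6, -3.0]
tcp_pos: [0.4782, -0.0497, 0.0218]
orientation: [0.0, 0.991, 0.135, -0.005]
wrist_force: [-12.2, -4.8, -0.4]
tcp_pos: [0.4782, -0.0494, 0.0213]
orientation: [0.001, 0.991, 0.134, -0.007]
wrist_force: [-18.7, -8.8, 5.2]
```

```bash
python3 -m jog '[[1,-0.03,0,0,0],[1,-0.04,0,-0.01,0],[1,0,0,-0.025,0],[1,0,0,-0.025,0],[1,0,0,0,-7.16]]' |sed -n 2,5p
python3 -m jog '[[1,0,0,0,-7.16],[1,0,0,0,-7.16],[1,0,0,0,-7.16],[1,0,0,0,-7.16],[1,0,0,0,-7.16]]' |sed -n 5p
python3 -m jog '[[1,0,0,0,-7.16],[1,0,0,0,-7.16],[1,0,0,0,-7.16],[1,0,0,0,-7.16],[1,0,0,0,-7.16]]' |sed -n 5p
python3 -m jog '[[1,0,0,0,-7.16],[1,0,0,0,-7.16],[1,0,0,0,-7.16],[1,0,0,0,-7.16],[1,0,0,0,-7.16]]' |sed -n 5p
python3 -m jog '[[1,0,0,0,-7.16],[1,0,0,0,-7.16],[1,0,0,0,-7.16],[1,0,0,0,-7.16],[1,0,0,0,-7.16]]' |sed -n 5p
python3 -m jog '[[1,0,0,0,-7.16],[1,0,0,0,-7.16],[1,0,0,0,-7.16],[1,0,0,0,-7.16],[1,0,0,0,-1]]' |sed -n 5p
python3 -m jog '[[1,0,0,0,0],[1,0,0,0,0]]' |sed -n 5p
python3 -c "
from h import *
n=np.array([np.cos(np.radians(15.5)),np.sin(np.radians(15.5))])
f=np.array([.526,-.037]); p=f-.085*n
plan(*p,.0225,195.5)"
```

```text
tcp_pos: [0.4213, -0.0683, 0.0869]
orientation: [0.002, 0.98, 0.197, 0.004]
wrist_force: [3.3, -0.7, -3.8]
finger_gap: 0.0391
finger_gap: 0.0388
finger_gap: 0.0392
finger_gap: 0.0394
finger_gap: 0.0389
finger_gap: 0.0394
finger_gap: 0.0391
tcp [ 0.4189 -0.0672  0.0831] yaw -164.6 j1,j6 [-20. -35.] t 29.5 F [-0.3  0.1 -4.8] gap 0.0391
 txyz [-0.0263  0.0006  0.0606] rows 2 dist rows 1.5835780720956456 turn -0.1 rows 1
```

```bash
python3 -m jog '[[1,-0.013,0,0.02,0],[1,-0.013,0,0.02,0],[1,0,0,0.02,0],[1,0,0,0,0],[1,0,0,0,0]]' |sed -n 2,5p
python3 -m jog '[[1,-0.005,0,0,0],[1,-0.005,0,0,0],[1,-0.005,0,0,0],[1,-0.004,0,0,0],[1,0,0,0,0]]' |sed -n 2,4p
python3 -m jog '[[1,-0.003,0,0,0],[1,-0.003,0,0,0],[1,-0.003,0,0,0],[1,0,0,0,0]]' |sed -n 2,4p
python3 -m jog '[[1,-0.003,0,0,0],[1,-0.002,0,0,0],[1,0,0,0,0]]' |sed -n 2,4p
```

```text
tcp_pos: [0.4421, -0.0597, 0.0221]
orientation: [-0.002, -0.135, 0.991, 0.001]
wrist_force: [-0.1, 0.5, -3.2]
finger_gap: 0.0392
tcp_pos: [0.4638, -0.0553, 0.0238]
orientation: [0.001, -0.136, 0.991, -0.001]
wrist_force: [0.1, -0.4, -3.6]
tcp_pos: [0.4697, -0.0527, 0.0226]
orientation: [-0.001, -0.135, 0.991, -0.0]
wrist_force: [-2.9, -2.3, -3.9]
tcp_pos: [0.4745, -0.0512, 0.0225]
orientation: [-0.001, -0.135, 0.991, 0.0]
wrist_force: [-4.5, -1.5, -4.3]
```

```bash
python3 -m jog '[[1,-0.003,0,0,0],[1,0,0,0,0],[1,0,0,0,0]]' |sed -n 2,4p
python3 -m jog '[[1,-0.003,0,0,0],[1,0,0,0,0],[1,0,0,0,0]]' |sed -n 2,4p
```

```text
tcp_pos: [0.4773, -0.0504, 0.0225]
orientation: [-0.001, -0.135, 0.991, 0.0]
wrist_force: [-4.8, -1.0, -4.7]
tcp_pos: [0.4773, -0.0501, 0.0221]
orientation: [-0.004, -0.135, 0.991, -0.0]
wrist_force: [-12.6, -4.4, 0.1]
```

```bash
python3 -m jog '[[1,-0.003,0,0,0],[1,0,0,0,0],[1,0.04,0,0,0],[1,0.04,0,-0.02,0],[1,0,0,-0.03,0]]' |sed -n 2,4p
python3 -m jog '[[1,0,0,-0.03,7],[1,0,0,0,7],[1,0,0,0,4.9],[1,0,0,0,0],[1,0,0,0,0]]' |sed -n 2,4p
python3 - <<'E'
from h import *
plan(.3795,-.2363,.1,176.4)
c=shot('top','t5.png'); print([np.round(g,3) for g in guides(c,.045,(365,180,425,270))]); print([np.round(g,3) for g in guides(c)])
im=cv2.imread('pics/t5.png');cv2.imwrite('pics/t5c.png',cv2.resize(im[178:278,305:445],None,fx=5,fy=5,interpolation=cv2.INTER_CUBIC))
E
```

```text
tcp_pos: [0.3968, -0.0665, 0.0666]
orientation: [-0.009, -0.135, 0.991, 0.004]
wrist_force: [-2.5, 1.7, -5.5]
tcp_pos: [0.4105, -0.0698, 0.102]
orientation: [0.001, 0.028, 1.0, -0.0]
wrist_force: [-0.4, 0.5, -4.6]
tcp [ 0.4105 -0.0698  0.102 ] yaw 176.8 j1,j6 [-21. -18.] t 32.3 F [-0.4  0.5 -4.6] gap 0.0393
 txyz [ 0.0217 -0.168   0.002 ] rows 5 dist rows 4.062222774809771 turn 0.4 rows 1
[array([ 0.492, -0.317, -3.744, 78.641, 37.338])]
[array([  0.524,   0.331, -83.419,  80.255,  38.862])]
```

View pics/t5c.png

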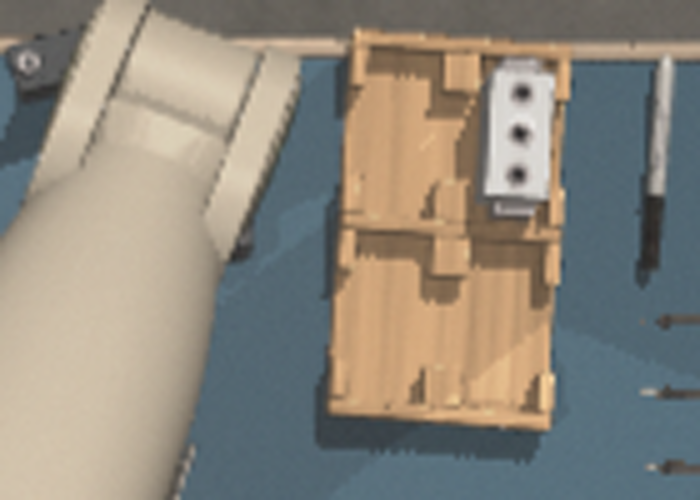

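```bash
python3 -m jog '[[1,0.0043,-0.0336,0,0.4],[1,0.0043,-0.0336,0,0],[1,0.0043,-0.0336,0,0],[1,0.0043,-0.0336,0,0],[1,0.0043,-0.0336,0,0]]' |sed -n 2p
python3 -m jog '[[1,0,0,0.02,0],[1,0,0,0.02,0],[1,0,0,0,0],[1,0,0,0,0],[1,0,0,0,0]]' |sed -n 2p
python3 -c "
from h import *
plan(.3795,-.2363,.0455,176.4)"
```

```text
tcp_pos: [0.3771, -0.2372, 0.1012]
tcp_pos: [0.3776, -0.2357, 0.0619]
tcp [ 0.3776 -0.2357  0.0619] yaw 176.3 j1,j6 [-42. -39.] t 33.1 F [ 0.2 -0.2 -4.8] gap 0.0391
 txyz [-0.0019 -0.0005  0.0164] rows 1 dist rows 0.39551532728401395 turn -0.1 rows 1
```

```bash
python3 -m jog '[[1,-0.0015,-0.0005,0.016,0],[1,0,0,0,0],[1,0,0,0,0],[1,0,0,0,0]]' |sed -n 2,4p
python3 -m jog '[[1,0,0,0.008,0],[1,0,0,0,0],[1,0,0,0,0]]' |sed -n 2,4p
```

```text
tcp_pos: [0.3794, -0.2365, 0.0465]
orientation: [0.0, 0.032, 0.999, -0.0]
wrist_force: [0.5, -0.8, -4.9]
tcp_pos: [0.3786, -0.2363, 0.0374]
orientation: [-0.0, 0.032, 0.999, 0.0]
wrist_force: [-1.0, 0.2, -3.5]
```

```bash
python3 -m jog '[[1,-0.0005,0,0.008,0],[1,0,0,0,0],[1,0,0,0,0]]' |sed -n 2,4p
python3 -m jog '[[1,0,0,0.005,0],[1,0,0,0,0],[1,0,0,0,0]]' |sed -n 2,4p
```

```text
tcp_pos: [0.3789, -0.2362, 0.029]
orientation: [-0.001, 0.033, 0.999, 0.0]
wrist_force: [0.7, -0.1, -3.7]
tcp_pos: [0.3791, -0.2364, 0.0243]
orientation: [-0.0, 0.033, 0.999, 0.0]
wrist_force: [0.1, -1.1, -4.9]
```

```bash
python3 -m jog '[[1,0,0,0.001,0],[-0.4,0,0,0,0],[-0.4,0,0,0,0],[-0.4,0,0,0,0],[-0.4,0,0,0,0]]' |sed -n 2,6p
python3 -m jog '[[-0.4,0,0,-0.02,0],[-0.4,0,0,-0.03,0],[-0.4,0,0,-0.03,0],[-0.7,0,0,-0.04,0],[-0.7,0,0,-0.02,0]]' |sed -n 2,6p
python3 - <<'E'
from h import *
c=shot('top'); g=guides(c); print([np.round(k,3) for k in g])
plan(g[0][0],g[0][1],.16,96.5)
E
```

```text
tcp_pos: [0.3798, -0.237, 0.024]
orientation: [0.0, 0.033, 0.999, -0.0]
wrist_force: [-0.1, -0.3, -0.2]
finger_gap: 0.0597
grip_force: 0.0
tcp_pos: [0.3805, -0.2376, 0.1677]
orientation: [0.002, 0.033, 0.999, -0.002]
wrist_force: [0.8, -0.7, -0.9]
finger_gap: 0.0727
grip_force: 0.0
[array([  0.524,   0.331, -83.419,  80.255,  38.862])]
tcp [ 0.382  -0.2389  0.1703] yaw 176.3 j1,j6 [-42. -39.] t 35.1 F [ 1.1 -1.4  2.5] gap 0.0726
 txyz [-0.1047  0.5782  0.0103] rows 14 dist rows 14.092627829296632 turn 79.8 rows 12
```

```bash
python3 -m jog '[[-0.7,-0.007,0.0385,0,0],[-0.7,-0.007,0.0385,0,0],[-0.7,-0.007,0.0385,0,0],[-0.7,-0.007,0.0385,0,0],[-0.7,-0.007,0.0385,0,0]]' |sed -n 2p
python3 -m jog '[[-0.7,-0.007,0.0385,0,0],[-0.7,-0.007,0.0385,0,0],[-0.7,-0.007,0.0385,0,0],[-0.7,-0.007,0.0385,0,0],[-0.7,-0.007,0.0385,0,0]]' |sed -n 2p
python3 -m jog '[[-0.7,-0.007,0.0385,0,0],[-0.7,-0.007,0.0385,0,0],[-0.7,-0.007,0.0385,0,0],[-0.7,-0.007,0.0385,0,0],[-0.7,-0.007,0.0385,0,0]]' |sed -n 2p
python3 -m jog '[[-0.7,0,0,0,6.65],[-0.7,0,0,0,6.65],[-0.7,0,0,0,6.65],[-0.7,0,0,0,6.65],[-0.7,0,0,0,6.65]]' |sed -n 2p
python3 -m jog '[[-0.7,0,0,0,6.65],[-0.7,0,0,0,6.65],[-0.7,0,0,0,6.65],[-0.7,0,0,0,6.65],[-0.7,0,0,0,6.65]]' |sed -n 2p
python3 -m jog '[[-0.7,0,0,0,6.65],[-0.7,0,0,0,6.65],[-0.7,0,0,0.03,0],[-0.7,0,0,0.03,0],[-0.7,0,0,0,0]]' |sed -n 2p
python3 -m jog '[[-0.7,0,0,0,0],[-0.7,0,0,0,0]]' |sed -n 2p
python3 - <<'E'
from h import *
plan(.524,.331,.017,96.5)
c=shot('top'); print([np.round(k,3) for k in guides(c)])
print([np.round(g,3) for g in guides(c,.045,(365,180,425,270))])
E
```

```text
tcp_pos: [0.4269, -0.0452, 0.1637]
tcp_pos: [0.4744, 0.1451, 0.1635]
tcp_pos: [0.5218, 0.3349, 0.1632]
tcp_pos: [0.5216, 0.3331, 0.163]
tcp_pos: [0.5217, 0.3329, 0.1631]
tcp_pos: [0.5182, 0.3311, 0.0977]
tcp_pos: [0.5222, 0.333, 0.1045]
tcp [0.5222 0.333  0.1045] yaw 96.5 j1,j6 [ 25. 109.] t 37.8 F [ 0.4 -0.8  0.1] gap 0.0725
 txyz [-0.0022  0.0016  0.0875] rows 3 dist rows 2.099533117072117 turn -0.0 rows 1
[array([  0.526,   0.313, -83.419,  42.98 ,  38.255])]
[array([ 0.379, -0.238, -3.939, 80.383, 38.323]), array([ 0.492, -0.317, -3.62 , 78.664, 37.392])]
```

```bash
python3 -m jog '[[-0.7,-0.002,0.0016,0.02,0],[-0.7,0,0,0.02,0],[-0.7,0,0,0,0],[-0.7,0,0,0,0]]' |sed -n 2,4p
python3 -m jog '[[-0.7,0,0,0.022,0],[-0.7,0,0,0.022,0],[-0.7,0,0,0,0],[-0.7,0,0,0,0],[-0.7,0,0,0,0]]' |sed -n 2,4p
python3 -m jog '[[1,0,0,0,0],[1,0,0,0,0],[1,0,0,0,0],[1,0,0,0,0],[1,0,0,0,0]]' 70
python3 -m jog '[[1,0,0,0,0],[1,0,0,0,0]]' 70 | sed -n 2,6p
```

```text
tcp_pos: [0.5236, 0.331, 0.0643]
orientation: [-0.0, 0.666, 0.746, -0.0]
wrist_force: [1.0, -1.3, 0.5]
tcp_pos: [0.5247, 0.3316, 0.0216]
orientation: [0.001, 0.666, 0.746, 0.001]
wrist_force: [0.6, -0.1, 0.3]
clock: 39.0
tcp_pos: [0.525, 0.3316, 0.0213]
orientation: [0.001, 0.666, 0.746, 0.002]
wrist_force: [0.7, -0.3, 6.7]
finger_gap: 0.0389
grip_force: 72.2
tcp_pos: [0.5249, 0.3316, 0.0214]
orientation: [0.001, 0.666, 0.746, 0.002]
wrist_force: [0.3, 0.0, 6.0]
finger_gap: 0.0391
grip_force: 72.2
```

```bash
python3 -m jog '[[1,0,0,-0.02,0],[1,0,0,-0.03,0],[1,0,0,-0.03,0],[1,-0.0382,-0.0144,0,0],[1,-0.0382,-0.0144,0,0]]' |sed -n 2,6p
python3 -m jog '[[1,-0.0382,-0.0144,0,0],[1,-0.0382,-0.0144,0,0],[1,-0.0382,-0.0144,0,0],[1,-0.0382,-0.0144,0,0],[1,-0.0382,-0.0144,0,0]]' |sed -n 5p
python3 -m jog '[[1,-0.0382,-0.0144,0,0],[1,-0.0382,-0.0144,0,0],[1,-0.0382,-0.0144,0,0],[1,0,0,0,6.75],[1,0,0,0,6.75]]' |sed -n 5p
python3 -m jog '[[1,0,0,0,6.75],[1,0,0,0,6.75],[1,0,0,0,6.75],[1,0,0,0,6.75],[1,0,0,0,6.75]]' |sed -n 5p
python3 -m jog '[[1,0,0,0,6.75],[1,0,0,0,6.75],[1,0,0,0,6.75],[1,0,0,0,6.75],[1,0,0,0,6.75]]' |sed -n 5p
python3 -m jog '[[1,0,0,0,0],[1,0,0,0,0]]' |sed -n 5p
python3 -c "
from h import *
n=np.array([np.cos(np.radians(15.5)),np.sin(np.radians(15.5))])
f=np.array([.526,-.037]); p=f-.085*n
plan(*p,.025,15.5)
"
```

```text
tcp_pos: [0.5057, 0.2532, 0.1018]
orientation: [0.002, 0.665, 0.747, 0.003]
wrist_force: [-0.3, -1.7, -4.2]
finger_gap: 0.0389
grip_force: 71.8
finger_gap: 0.0387
finger_gap: 0.0389
finger_gap: 0.0389
finger_gap: 0.0389
finger_gap: 0.0389
tcp [ 0.423  -0.0646  0.0993] yaw 15.7 j1,j6 [-19. 145.] t 41.4 F [ 0.3  0.  -4.7] gap 0.0389
 txyz [0.0216 0.001  0.0743] rows 2 dist rows 1.856070237547546 turn 0.2 rows 1
```

```bash
python3 -m jog '[[1,0.011,0,0.025,0],[1,0.0105,0.001,0.025,0],[1,0,0,0.024,0],[1,0,0,0,0],[1,0,0,0,0]]' |sed -n 2,5p
python3 -m jog '[[1,0.005,0,0,0],[1,0.005,0,0,0],[1,0.005,0,0,0],[1,0.004,0,0,0],[1,0,0,0,0]]' |sed -n 2,4p
python3 -m jog '[[1,0.003,0,0,0],[1,0.003,0,0,0],[1,0.003,0,0,0],[1,0,0,0,0]]' |sed -n 2,4p
python3 -m jog '[[1,0.003,0,0,0],[1,0.002,0,0,0],[1,0,0,0,0]]' |sed -n 2,4p
python3 -m jog '[[1,0.003,0,0,0],[1,0,0,0,0],[1,0,0,0,0]]' |sed -n 2,4p
```

```text
tcp_pos: [0.443, -0.0595, 0.0248]
orientation: [-0.001, 0.991, 0.136, -0.002]
wrist_force: [-0.1, 0.4, -3.6]
finger_gap: 0.039
tcp_pos: [0.4647, -0.055, 0.0265]
orientation: [0.001, 0.991, 0.135, 0.001]
wrist_force: [0.4, 0.0, -3.2]
tcp_pos: [0.4705, -0.0524, 0.0252]
orientation: [-0.0, 0.991, 0.135, -0.001]
wrist_force: [-2.8, -0.9, -2.3]
tcp_pos: [0.4754, -0.051, 0.0251]
orientation: [-0.0, 0.991, 0.135, -0.001]
wrist_force: [-4.1, 0.2, -3.8]
tcp_pos: [0.4775, -0.0504, 0.025]
orientation: [-0.0, 0.991, 0.134, -0.002]
wrist_force: [-5.4, -2.0, -2.5]
```

```bash
python3 -m jog '[[1,0.003,0,0,0],[1,0,0,0,0],[1,0,0,0,0]]' |sed -n 2,4p
python3 -m jog '[[1,0.003,0,0,0],[1,0,0,0,0],[1,0,0,0,0]]' |sed -n 2,4p
```

```text
tcp_pos: [0.4775, -0.0501, 0.0246]
orientation: [0.0, 0.991, 0.134, -0.004]
wrist_force: [-12.9, -6.1, 1.7]
tcp_pos: [0.4775, -0.0497, 0.024]
orientation: [0.001, 0.991, 0.134, -0.007]
wrist_force: [-19.8, -8.5, 4.6]
```

Home at 0.4775. Back off and turn.

```bash
python3 -m jog '[[1,-0.03,0,0,0],[1,-0.04,0,-0.01,0],[1,0,0,-0.025,0],[1,0,0,-0.025,0],[1,0,0,0,-7.16]]' |sed -n 2,5p
python3 -m jog '[[1,0,0,0,-7.16],[1,0,0,0,-7.16],[1,0,0,0,-7.16],[1,0,0,0,-7.16],[1,0,0,0,-7.16]]' |sed -n 5p
python3 -m jog '[[1,0,0,0,-7.16],[1,0,0,0,-7.16],[1,0,0,0,-7.16],[1,0,0,0,-7.16],[1,0,0,0,-7.16]]' |sed -n 5p
python3 -m jog '[[1,0,0,0,-7.16],[1,0,0,0,-7.16],[1,0,0,0,-7.16],[1,0,0,0,-7.16],[1,0,0,0,-7.16]]' |sed -n 5p
python3 -m jog '[[1,0,0,0,-7.16],[1,0,0,0,-7.16],[1,0,0,0,-7.16],[1,0,0,0,-7.16],[1,0,0,0,-7.16]]' |sed -n 5p
python3 -m jog '[[1,0,0,0,-7.16],[1,0,0,0,-7.16],[1,0,0,0,-7.16],[1,0,0,0,-7.16],[1,0,0,0,-1]]' |sed -n 5p
python3 -m jog '[[1,0,0,0,0],[1,0,0,0,0]]' |sed -n 5p
python3 -c "
from h import *
n=np.array([np.cos(np.radians(15.5)),np.sin(np.radians(15.5))])
f=np.array([.526,-.037]); p=f-.085*n
plan(*p,.025,195.5)"
```

```text
tcp_pos: [0.4205, -0.0685, 0.0896]
orientation: [0.002, 0.981, 0.196, 0.004]
wrist_force: [1.4, -1.2, -2.9]
finger_gap: 0.039
finger_gap: 0.0392
finger_gap: 0.0393
finger_gap: 0.0389
finger_gap: 0.039
finger_gap: 0.0387
finger_gap: 0.0388
tcp [ 0.4181 -0.0675  0.0858] yaw -164.7 j1,j6 [-20. -35.] t 46.2 F [ 0.7  0.5 -3.9] gap 0.0388
 txyz [-0.0272  0.0006  0.0608] rows 2 dist rows 1.5959344380328166 turn -0.2 rows 1
```

```bash
python3 -m jog '[[1,-0.0135,0,0.02,0],[1,-0.0135,0,0.02,0],[1,0,0,0.02,0],[1,0,0,0,0],[1,0,0,0,0]]' |sed -n 2,5p
python3 -m jog '[[1,-0.005,0,0,0],[1,-0.005,0,0,0],[1,-0.005,0,0,0],[1,-0.004,0,0,0],[1,0,0,0,0]]' |sed -n 2,4p
python3 -m jog '[[1,-0.003,0,0,0],[1,-0.003,0,0,0],[1,-0.003,0,0,0],[1,0,0,0,0]]' |sed -n 2,4p
python3 -m jog '[[1,-0.003,0,0,0],[1,-0.002,0,0,0],[1,0,0,0,0]]' |sed -n 2,4p
python3 -m jog '[[1,-0.003,0,0,0],[1,0,0,0,0],[1,0,0,0,0]]' |sed -n 2,4p
python3 -m jog '[[1,-0.003,0,0,0],[1,0,0,0,0],[1,0,0,0,0]]' |sed -n 2,4p
```

```text
tcp_pos: [0.4421, -0.0597, 0.0248]
orientation: [-0.002, -0.134, 0.991, 0.001]
wrist_force: [-0.2, -0.2, -3.3]
finger_gap: 0.0384
tcp_pos: [0.4638, -0.0554, 0.0265]
orientation: [0.001, -0.135, 0.991, -0.001]
wrist_force: [-0.6, 0.4, -4.3]
tcp_pos: [0.4699, -0.0527, 0.0253]
orientation: [-0.001, -0.135, 0.991, -0.0]
wrist_force: [-2.4, -0.4, -3.6]
tcp_pos: [0.4745, -0.0514, 0.0252]
orientation: [-0.001, -0.134, 0.991, 0.0]
wrist_force: [-3.0, -2.4, -3.0]
tcp_pos: [0.4777, -0.0505, 0.0252]
orientation: [-0.001, -0.135, 0.991, 0.0]
wrist_force: [-3.6, -1.0, -4.0]
tcp_pos: [0.4781, -0.0502, 0.0249]
orientation: [-0.003, -0.134, 0.991, -0.0]
wrist_force: [-10.8, -5.7, -0.1]
```

```bash
python3 -m jog '[[1,-0.003,0,0,0],[1,0,0,0,0],[1,0.04,0,0,0],[1,0.04,0,-0.02,0],[1,0,0,-0.03,0]]' |sed -n 2,4p
python3 -m jog '[[1,0,0,-0.03,7],[1,0,0,0,7],[1,0,0,0,4.9],[1,0,0,0,0],[1,0,0,0,0]]' |sed -n 2,4p
python3 -c "
from h import *
plan(.4975,-.2437,.1,176.4)"
```

```text
tcp_pos: [0.3968, -0.0665, 0.0693]
orientation: [-0.009, -0.134, 0.991, 0.004]
wrist_force: [-1.2, 2.0, -5.7]
tcp_pos: [0.4105, -0.0698, 0.1047]
orientation: [0.001, 0.029, 1.0, -0.0]
wrist_force: [0.0, -0.4, -3.7]
tcp [ 0.4105 -0.0698  0.1047] yaw 176.7 j1,j6 [-21. -17.] t 49.0 F [ 0.  -0.4 -3.7] gap 0.039
 txyz [-0.0968 -0.1687  0.0047] rows 5 dist rows 4.665274939112947 turn 0.3 rows 1
```

```bash
python3 -m jog '[[1,-0.0194,-0.0337,0,0.3],[1,-0.0194,-0.0337,0,0],[1,-0.0194,-0.0337,0,0],[1,-0.0194,-0.0337,0,0],[1,-0.0194,-0.0337,0,0]]' |sed -n 2p
python3 -m jog '[[1,0,0,0,0],[1,0,0,0.02,0],[1,0,0,0.02,0],[1,0,0,0,0],[1,0,0,0,0]]' |sed -n 2p
python3 -m jog '[[1,0,0,0,0],[1,0,0,0,0]]' |sed -n 2p
python3 -c "
from h import *
plan(.4975,-.2437,.048,176.4)"
```

```text
tcp_pos: [0.4964, -0.2455, 0.1036]
tcp_pos: [0.4943, -0.2429, 0.0627]
tcp_pos: [0.4964, -0.2443, 0.0654]
tcp [ 0.4964 -0.2443  0.0654] yaw 176.3 j1,j6 [-35. -31.] t 50.0 F [ 0.4  0.7 -3.2] gap 0.0388
 txyz [-0.001   0.0007  0.0174] rows 1 dist rows 0.4184014210213133 turn -0.1 rows 1
```

```bash
python3 -m jog '[[1,-0.001,0.0005,0.017,0],[1,0,0,0,0],[1,0,0,0,0],[1,0,0,0,0]]' |sed -n 2,4p
python3 -m jog '[[1,0,0,0.009,0],[1,0,0,0,0],[1,0,0,0,0]]' |sed -n 2,4p
```

```text
tcp_pos: [0.4969, -0.2437, 0.0481]
orientation: [0.0, 0.032, 0.999, -0.0]
wrist_force: [0.3, 0.0, -3.5]
tcp_pos: [0.4962, -0.2434, 0.0379]
orientation: [-0.0, 0.033, 0.999, 0.0]
wrist_force: [-0.8, -0.1, -3.3]
```

```bash
python3 -m jog '[[1,-0.001,0,0.006,0],[1,0,0,0,0],[1,0,0,0,0]]' |sed -n 2,4p
python3 -m jog '[[1,0,0,0.005,0],[1,0,0,0,0],[1,0,0,0,0]]' |sed -n 2,4p
python3 -m jog '[[1,0,0,0.001,0],[-0.4,0,0,0,0],[-0.4,0,0,0,0],[-0.4,0,0,0,0],[-0.4,0,0,0,0]]' |sed -n 2,6p
```

```text
tcp_pos: [0.4973, -0.2435, 0.0318]
orientation: [-0.0, 0.033, 0.999, 0.0]
wrist_force: [0.3, 1.6, -3.9]
tcp_pos: [0.4972, -0.2435, 0.0268]
orientation: [-0.0, 0.033, 0.999, 0.0]
wrist_force: [-0.2, -0.3, -4.2]
tcp_pos: [0.498, -0.244, 0.0267]
orientation: [0.0, 0.033, 0.999, -0.0]
wrist_force: [-0.4, -0.5, -0.1]
finger_gap: 0.0598
grip_force: 0.0
```

Retreat and look at the whole bench.

```bash
python3 -m jog '[[-0.4,0,0,-0.02,0],[-0.4,0,0,-0.03,0],[-0.4,0,0,-0.03,0],[-0.7,0,0,-0.04,0],[-0.7,0,0,-0.03,0]]' |sed -n 2p
python3 -m jog '[[-0.7,0.007,0.038,0,0],[-0.7,0.007,0.038,0,0],[-0.7,0.007,0.038,0,0],[-0.7,0.007,0.038,0,0],[-0.7,0.007,0.038,0,0]]' |sed -n 2p
python3 -m jog '[[-0.7,0.007,0.038,0,0],[-0.7,0.007,0.038,0,0],[-0.7,0.007,0.038,0,0],[-0.7,0.007,0.038,0,0],[-0.7,0,0,0,0]]' |sed -n 2p
python3 - <<'E'
from h import *
c=shot('top','t9.png'); print([np.round(g,3) for g in guides(c,.045,(365,180,425,270))]); print([np.round(g,3) for g in guides(c)])
im=cv2.imread('pics/t9.png');a=cv2.resize(im[178:278,345:445],None,fx=4,fy=4,interpolation=cv2.INTER_CUBIC)
shot('scene','s9.png')
im=cv2.imread('pics/s9.png');b=cv2.resize(im[220:340,370:520],None,fx=2.66,fy=3.334,interpolation=cv2.INTER_CUBIC)
cv2.imwrite('pics/m9.png',np.hstack([a,b]))
E
```

```text
tcp_pos: [0.4979, -0.2438, 0.1792]
tcp_pos: [0.4747, -0.0503, 0.1767]
tcp_pos: [0.4555, 0.1073, 0.1766]
[array([ 0.379, -0.238, -3.592, 79.801, 37.507]), array([ 0.492, -0.317, -3.744, 78.641, 37.338]), array([ 0.496, -0.244, -3.189, 80.387, 38.228])]
[array([  0.415,   0.129,   6.688, 106.406,  26.821])]
```

View pics/m9.png

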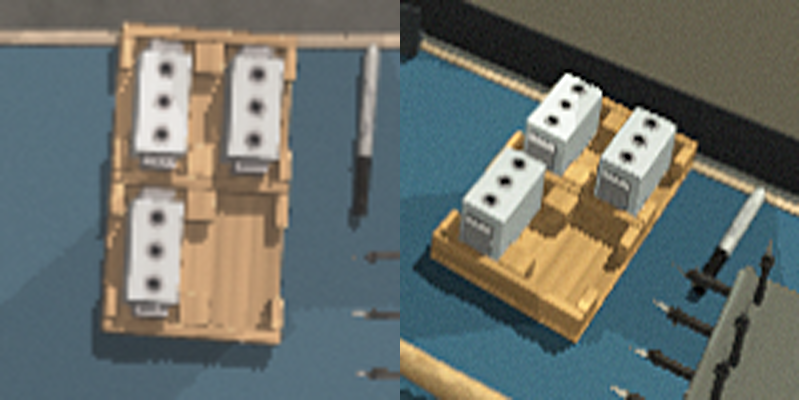

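View pics/t9.png

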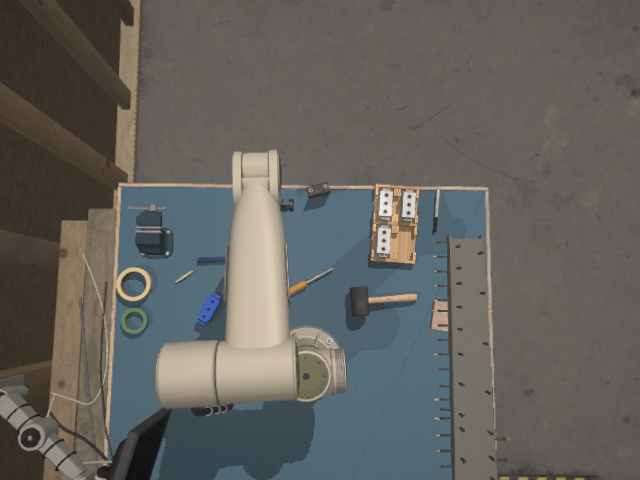

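All three guides sit in their own pockets at (385,205), (408,205) and (383,240). The deburrer at (212,260) and the marker at (436,205) have not moved, and there is no fourth guide.

```bash
python3 -c "
from workcell import env
print(env.hand_in())"
```

```text
the job is handed in; nothing more can be done
None
```

I handed the job in with all three guides lying in separate tray pockets, both stops on each pushed home at the bracket, and the deburring tool and marker left where they lay; the hand-in gave no verdict.

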